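# Load the pebble flower and hold the turntable's index plunger out

### The job

Set the stone with the pebble flower glued on it onto the indexing turntable, flower up and lying flat inside the cork ring; the glue is fresh, so squeeze it with no more than 25 N, and set it down gently rather than dropping it. Then grasp the black knob of the turntable's sprung index plunger, pull it straight up as far as it goes and finish while holding it there, pin clear of its hole, so that a colleague can turn the table. Leave everything else where it is.

Things in the scene. Friction and masses are not known exactly. Their poses are not given: they have to be found in the camera images.
- stone_mid (a point): Centre, half-way up, of the flower stone: flat grey oval, 96 mm long (x) x 52 wide (y) x 24 thick (z up), about 200 to 340 g, straight-sided over its middle 44 mm, on a dark wooden board 12 mm thick. The only stone with a flower, five pale pebbles round a dark one, 9 mm high, on its top. Do not squeeze it with over 25 N (force of a finger on it) or drop it.
- flower_stone: The same flower stone; origin at the centre of its underside, axes as stone_mid. A plain grey stone of about its size lies on the same board, centres about 140 mm apart across their widths; which of the two places holds which varies.
- ring_centre (a point): Centre of the turntable's round wooden top, on its upper face 44 mm above the table, z up. Round it a cork ring: inner diameter 132 mm, outer 148, 4 mm high. Under the 168 mm top, an aluminium index disc 244 mm across. The turntable stands fixed. The plunger stands 112 mm from this point along its -y, on a grey bracket 30 mm wide that reaches 152 mm out.
- knob (a point): Centre, half-way up, of the plunger's upright round black knob: 24 mm diameter, 26 mm high, centre 109 mm above the table when seated. Below it a steel sleeve of 18 mm diameter stands 26 mm high on the bracket arm, whose top is 66 mm above the table. The knob rises straight up with the plunger.
- plunger (a joint): How far the plunger is pulled up, m: 0 seated with its pin 8 mm deep in the disc's hole, 0.016 fully up against its stop. A spring pulls it back down with about 7 N seated and 12 N fully up; let go, it snaps home.
- plain_stone: Plain grey oval stone, 90 x 50 x 24 mm, on the board. Bystander, leave alone; origin under its centre.
- small_stone: Small dark stone, 34 x 24 x 14 mm, on the board's edge. Bystander, leave alone; origin under its centre.
- glue_bottle: White glue bottle with red cap, 64 mm wide, 170 mm tall. Bystander, leave alone; origin under its centre.
- jar: Jar, 66 mm wide, 85 mm tall. Bystander, leave alone; origin under its centre.
- mug: White mug, 80 mm wide, 90 mm tall. Bystander, leave alone; origin under its centre.
- brush: Brush, 180 mm long, lying. Bystander, leave alone; origin under its centre.
- spatula: Spatula, 240 mm long, lying. Bystander, leave alone; origin under its centre.
Not all that is in view belongs to the job. What is shaped like the flower_stone but blue or green is not meant.

How it is judged:
By the outcome, as a careful person would: the job done as asked, in the order asked, and still so for the second after the job is handed in, while the arm keeps its last pose, push and grip.
It also fails if it takes over 54 s, if anything falls off the work surface, if the arm or the gripper's body presses on something with over 40 N, if the wrist force passes 120 N, or if a joint passes its speed limit or range.

### The arm

A 6-joint arm with a two-finger parallel gripper is mounted at the origin on the work surface. World frame = base frame: x ahead of the robot, y to its left, z up, the work surface at z = 0. Lengths are in m, angles in rad, forces in N, time in s.
With the tool pointing down it reaches from about 0.35 to 0.775 m from the base axis. Payload 5.5 kg.
Tool frame: the origin (TCP) lies at the very end of the fingers, on their centre line; the grasp point (between the pads) lies 19 mm behind it; x points along the fingers, y is the direction in which the jaws open and shut, and the axes are right-handed (so a half turn about x gives the same grasp; the last joint's range is limited). The gripper opens to 85 mm and grips with 20 to 120 N. Pads are 22 mm wide; open, the fingers measure 114 mm over their backs; the gripper's body (76 mm by 85 mm) begins 54 mm behind the grasp point. The pads swing forward as they close: fully open they stand 13 mm farther back than shut.
Start: joints at [-1.484, 0.313, 0.046, 1.304, 0, 1.431], TCP at [0.129, -0.56, 0.207] pointing down, gripper open.
Joint ranges: [-2.76, 2.76], [-0.86, 1.69], [-1.03, 1.26], [-2.2, 2.34], [-1.47, 1.5], [-3.14, 3.14]. Speed limits (rad/s): [2.57, 2.57, 3.14, 3.14, 3.14, 3.14].

### API

Orientations are given as a unit quaternion [w, x, y, z].
In Python, from workcell import readout, cams, env, finder gives the robot as it stands.
- The arm moves only by the tool drive_tool, never from a script. Its argument "moves" is a list that holds one entry, the list of rows, each a list of 7 numbers: the shift along the tool's x, y, z in m, then the turn, a rotation vector about the tool's x, y, z in rad, then the closure in counts, from 0 (fully open) to 255 (shut). A call has exactly 5 rows; each row is the pose to reach, as a shift and turn from the pose measured when the call began, along the tool's axes at that moment; what a row does not reach only later rows make up. A row lasts 1/8 s, in which the tool goes at most 62.5 mm and 10.7 degrees, less where a joint would pass 70% of its speed; a pose out of reach is approached as far as the arm can. A call with a gripper value outside its range is refused whole. The fingers move at their own pace and stop on an object; "squeeze" is the grip in N (left out, the last holds). Time passes only in rows, so rows that repeat a pose let the fingers close, or fill a call up. It gives the time, the measured TCP pose, the force and the opening at its end, in the units of the state.
- readout.get_state(): the state, without advancing time (a new reading comes with each control period).
- cams.read_camera(name): name is "scene" or "side" or "wrist"; returns the picture (480x640x3 uint8, blue, green, red); there is no depth.
- cams.camera_params(name): a dict with "mtx" (3x3 intrinsics, pixels), "R" (3x3) and "t" (3): a world point X has camera coordinates R X + t; the wrist camera has in their place "mount" (4x4, takes a point from camera to tool coordinates, whose origin is the TCP and whose axes are the tool frame's). Camera axes: x right, y down, z forward; pixel columns grow to the right and rows downward; lengths in m; the calibration is good to about 2 mm. A picture is of the moment at which its call begins: read the wrist's pose just before it. camera_params takes no time and is no camera call.
- env.hand_in(): hands the job in, once; it reports no verdict.
Trained networks look in the newest picture that a camera, given by its name, has taken for a name from the list of things; names that differ only in an ending like _2 or _b are one class to them, and where a whole thing is asked for, a point or a joint stands for the part that bears it (a point fixed in the world has none). Each returns a list of dicts, best first, with "conf" (0 to 1); they miss things now and then, are a little off and sometimes report something else, mostly with a low value. They report only what shows in the picture. A call takes as long as a camera call. They do not tell look-alikes from the thing itself.
- finder.regions_of(camera, name): "pixels" (480x640 bool, what is visible of it) and "point" ([column, row] in pixels, amid what is visible of it).
The state is a dict: "clock": time; "joint_pos": joint angles; "qvel": joint speeds; "tau": joint torques, N m; "tcp_pos": TCP position; "orientation": TCP orientation; "wrist_force": force on the tool from outside, world axes, zero at the start; "ft_torque": the same for the moment, N m; "finger_gap": finger opening in m.
Only numpy, scipy, OpenCV 4.12 (cv2) and the standard library are available. Lean on these libraries where they do the work, as an engineer would, in place of code of your own. Each camera call takes 0.05 s, during which the arm holds its last target.

## Working session

There is one attempt and no reset: what is moved stays moved. The work goes in short steps, Python scripts to look and compute and a tool call to move; the robot and the scene stay as the last step left them, time stands still between calls to the robot, and variables do not carry over. Pictures are saved under pics/ and viewed, and the job is handed in when it is done.

Besides the shell and the picture viewer there is one more tool, called by a JSON object that holds its "method" and its "body", one argument or row to a line. drive_tool: Moves the arm, as the interface text tells. Its arguments: {"type":"object","properties":{"moves":{"type":"array"},"squeeze":{"type":"number"}},"required":["moves"]}

```bash
ls; mkdir -p pics; cat > h.py <<'E'
import numpy as np, cv2
from workcell import readout, cams, env, finder
from scipy.spatial.transform import Rotation as Rn
def st(): return readout.get_state()
def R_of(q): return Rn.from_quat([q[1],q[2],q[3],q[0]]).as_matrix()
E
python3 - <<'E'
from h import *
s=st();print(s)
for c in ("scene","side","wrist"):
    im=cams.read_camera(c);cv2.imwrite(f"pics/{c}0.png",im);print(c,cams.camera_params(c))
print(st()['clock'])
E
```

```text
pics
{'clock': 0.0, 'joint_pos': array([-1.48361490e+00,  3.13975506e-01,  4.49713489e-02,  1.30361648e+00,
       -3.27589977e-06,  1.43119653e+00]), 'qvel': array([ 0.00058919, -0.0011248 , -0.00019244, -0.00024763,  0.00029404,
        0.00084273]), 'tau': array([-1.43795151e-03, -4.80630147e+01,  2.98530453e+01,  1.95578038e-02,
       -4.06320614e-04,  5.04654707e-06]), 'tcp_pos': array([ 0.12922422, -0.55970971,  0.20581997]), 'orientation': array([ 0.07936273,  0.70258131,  0.08065233, -0.70254982]), 'wrist_force': array([-0.07637622,  0.46318981,  0.42196075]), 'ft_torque': array([-0.05904455, -0.0465938 , -0.0022388 ]), 'finger_gap': 0.0852290716578702}
scene {'mtx': array([[593.02278587,   0.        , 320.76272064],
       [  0.        , 593.02278587, 239.19474021],
       [  0.        ,   0.        ,   1.        ]]), 'R': array([[ 0.88962015,  0.45664134, -0.00739365],
       [ 0.28653564, -0.57068358, -0.76955674],
       [-0.35563086,  0.68249464, -0.63853563]]), 't': array([-0.46969277, -0.07325853,  1.92108207])}
side {'mtx': array([[478.07770405,   0.        , 317.17491398],
       [  0.        , 478.07770405, 239.70376434],
       [  0.        ,   0.        ,   1.        ]]), 'R': array([[-0.92742034, -0.37396123,  0.00667181],
       [-0.28473009,  0.69433639, -0.66092795],
       [ 0.24252895, -0.61485769, -0.75041971]]), 't': array([0.50095957, 0.23120917, 0.99837309])}
wrist {'mtx': array([[415.52628369,   0.        , 325.24619409],
       [  0.        , 415.52628369, 236.60844966],
       [  0.        ,   0.        ,   1.        ]]), 'mount': array([[ 2.73590990e-04, -3.28381375e-01,  9.44545180e-01,
        -1.67594881e-01],
       [ 9.99999919e-01, -1.88711051e-04, -3.55261103e-04,
         3.54020138e-05],
       [ 2.94907243e-04,  9.44545201e-01,  3.28381297e-01,
        -8.53367056e-02],
       [ 0.00000000e+00,  0.00000000e+00,  0.00000000e+00,
         1.00000000e+00]])}
0.15
```

View pics/scene0.png

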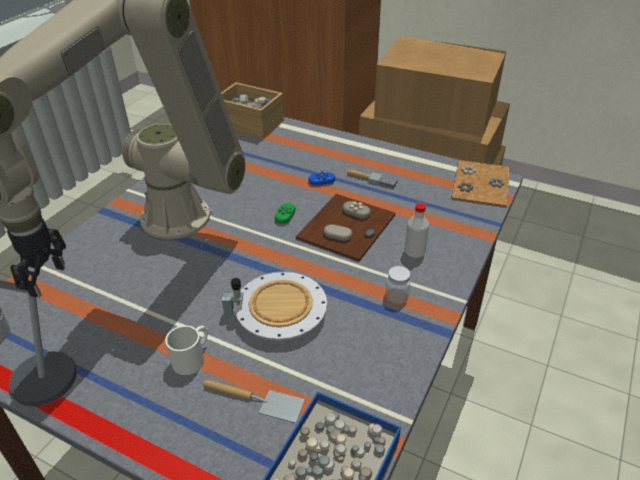

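View pics/side0.png

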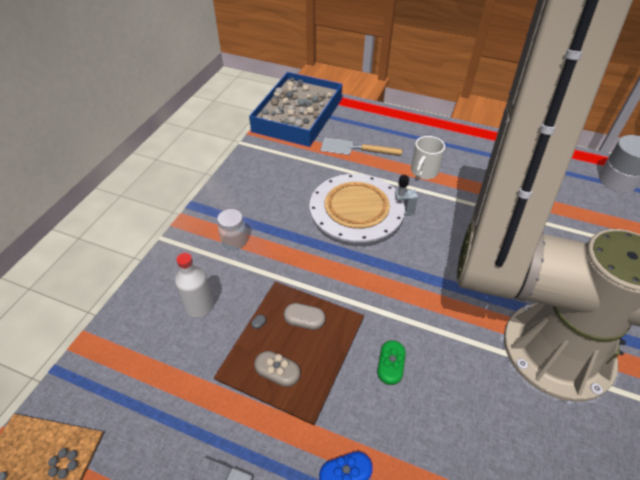

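View pics/wrist0.png

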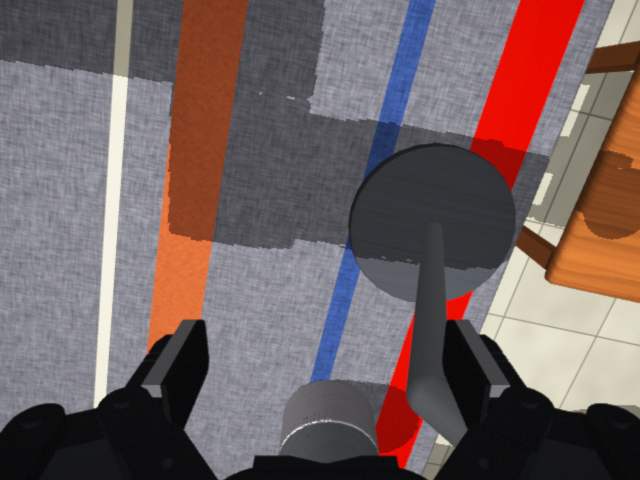

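The scene view shows these candidates, with the side view pixel second:
- Flower stone at (356,210) / (277,367), five pale pebbles on grey.
- Plain stone at (338,232) / (304,316), with no flower.
- Green look-alike at (285,212) / (392,362).
- Blue look-alike at (321,178) / (347,468).

I choose the grey stone with the pale flower. The turntable is at (281,303) / (357,205) and the knob at (236,284) / (403,182). A lamp post stands near the gripper in the wrist view at (430,300).

```bash
cat >> h.py <<'E'
def proj(cam,X):
    p=cams.camera_params(cam);x=p['R']@np.asarray(X)+p['t'];u=p['mtx']@x;return u[:2]/u[2]
def ray(cam,px,s=None):
    p=cams.camera_params(cam);d=np.linalg.inv(p['mtx'])@[px[0],px[1],1]
    if cam=='wrist':
        R=R_of(s['orientation']);M=p['mount'];return s['tcp_pos']+R@M[:3,3], R@M[:3,:3]@d
    return -p['R'].T@p['t'], p['R'].T@d
def tri(rs):
    A=0;b=0
    for o,d in rs:
        d=d/np.linalg.norm(d);P=np.eye(3)-np.outer(d,d);A=A+P;b=b+P@o
    X=np.linalg.solve(A,b)
    return X,[np.linalg.norm((np.eye(3)-np.outer(d,d)/(d@d))@(X-o)) for o,d in rs]
def atz(r,z):
    o,d=r;return o+d*(z-o[2])/d[2]
E
python3 - <<'E'
from h import *
for n in ("flower_stone","knob","plain_stone","ring_centre","small_stone","jar","glue_bottle","mug"):
    rs=[]
    for c in ("scene","side"):
        L=finder.regions_of(c,n)
        for l in L[:3]: print(n,c,round(l['conf'],2),np.round(l['point']),l['pixels'].sum())
        if L: rs.append(ray(c,L[0]['point']))
    if len(rs)==2:
        X,e=tri(rs);print('   ',X.round(4),np.round(e,4))
im=cv2.imread('pics/scene0.png');a=cv2.resize(im[160:260,260:400],None,fx=5,fy=5,interpolation=3);cv2.imwrite('pics/c1.png',a)
im=cv2.imread('pics/side0.png');a=cv2.resize(im[160:260,290:430],None,fx=5,fy=5,interpolation=3);cv2.imwrite('pics/c2.png',a)
im=cv2.imread('pics/scene0.png');a=cv2.resize(im[250:350,210:350],None,fx=5,fy=5,interpolation=3);cv2.imwrite('pics/c3.png',a)
print(st()['clock'])
E
```

```text
flower_stone scene 0.86 [317. 178.] 277
flower_stone scene 0.74 [282. 213.] 279
flower_stone scene 0.31 [277. 305.] 5403
flower_stone side 0.98 [347. 469.] 1206
flower_stone side 0.83 [278. 365.] 1144
flower_stone side 0.65 [425. 156.] 1198
    [0.3233 0.3854 0.015 ] [0.0055 0.0055]
knob scene 0.47 [234. 283.] 113
knob side 0.62 [406. 179.] 90
    [ 0.4151 -0.2684  0.1134] [0.0031 0.0031]
plain_stone scene 0.78 [338. 231.] 339
plain_stone scene 0.51 [236. 286.] 100
plain_stone side 0.57 [302. 312.] 804
    [0.5201 0.1329 0.0316] [0.0004 0.0004]
ring_centre scene 0.87 [275. 304.] 5499
small_stone side 0.57 [258. 320.] 109
jar scene 0.72 [396. 286.] 838
jar scene 0.3 [188. 349.] 1612
jar side 0.8 [235. 227.] 979
    [ 0.7683 -0.0226  0.041 ] [0.0014 0.0014]
glue_bottle scene 0.68 [420. 232.] 968
glue_bottle side 0.77 [190. 289.] 1671
glue_bottle side 0.37 [259. 321.] 151
    [0.7557 0.1924 0.0692] [0.0021 0.0021]
mug scene 0.83 [188. 349.] 1524
mug side 0.72 [427. 158.] 1141
    [ 0.3964 -0.4558  0.0461] [0.0038 0.0038]
0.95
```

View pics/c1.png

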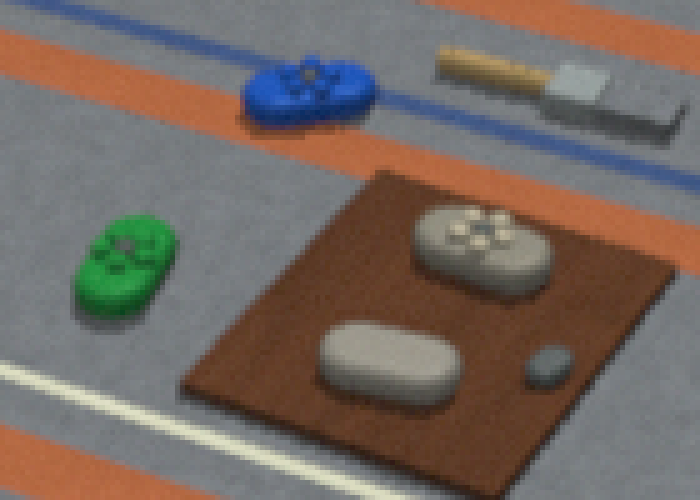

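View pics/c2.png

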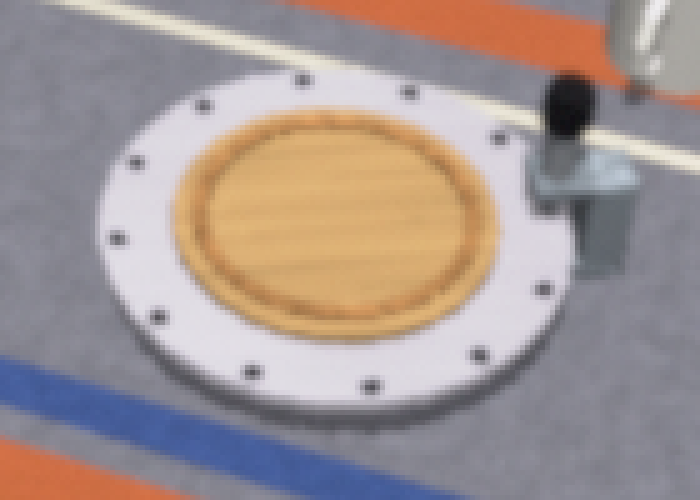

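View pics/c3.png

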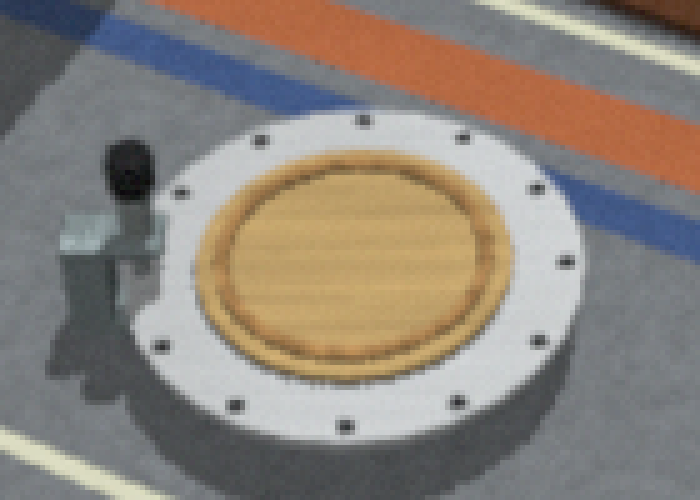

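```bash
python3 - <<'E'
from h import *
im=cv2.imread('pics/side0.png');cv2.imwrite('pics/c4.png',cv2.resize(im[280:420,200:380],None,fx=4,fy=4,interpolation=3))
for n,a,b in (("knob",(236,284),(403.4,181)),("ring",(281,302.4),(357,204.8)),("stone",(356.4,210),(277,367)),
 ("plain",(338,232.5),(304,316)),("lampbase?",(43,378),(0,0))):
    X,e=tri([ray('scene',a),ray('side',b)]);print(n,X.round(4),np.round(e,4))
print(atz(ray('scene',(28,270)),.2),atz(ray('scene',(43,378)),0.0))
s=st()
for p in((433,230),(430,390)):
    print(atz(ray('wrist',p,s),0.02),atz(ray('wrist',p,s),0.2))
print(R_of(s['orientation']).round(3))
E
```

```text
knob [ 0.4196 -0.2657  0.1091] [0.0012 0.0012]
ring [ 0.5177 -0.2127  0.0385] [0.0015 0.0015]
stone [0.5199 0.2648 0.0237] [0.0007 0.0007]
plain [0.5168 0.136  0.023 ] [0.0008 0.0008]
lampbase? [ 0.9469 -0.477   0.5653] [0.5312 0.5312]
[ 0.00467565 -0.52612355  0.2       ] [ 0.11258255 -0.65890453  0.        ]
[ 0.12022432 -0.66163554  0.02      ] [ 0.16706744 -0.60043379  0.2       ]
[-0.04716568 -0.71226141  0.02      ] [ 0.08470713 -0.62534305  0.2       ]
[[ 0.     0.225 -0.974]
 [-0.    -0.974 -0.225]
 [-1.     0.     0.   ]]
```

View pics/c4.png

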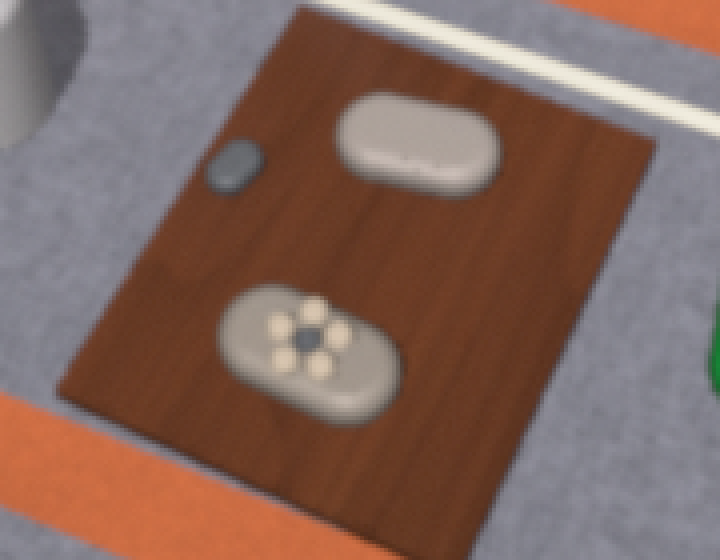

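```bash
cat >> h.py <<'E'
def Rdown(yaw): # tool x down, tool y at angle yaw
    y=np.array([np.cos(yaw),np.sin(yaw),0]);x=np.array([0,0,-1.]);return np.stack([x,y,np.cross(x,y)],1)
def plan(p,yaw,s=None):
    s=s or st();R=R_of(s['orientation'])
    d=R.T@(np.asarray(p)-s['tcp_pos']);r=Rn.from_matrix(R.T@Rdown(yaw)).as_rotvec()
    print('shift',d.round(4),'rot',r.round(4));return d,r
def show():
    s=st();R=R_of(s['orientation']);print('t',round(s['clock'],2),'tcp',s['tcp_pos'].round(4),'yaw',round(float(np.arctan2(R[1,1],R[0,1])),4),'tilt',R[:2,0].round(4),'F',s['wrist_force'].round(2),'gap',round(s['finger_gap'],4));return s
E
python3 - <<'E'
from h import *
plan((.35,-.46,.24),-1.343+.75)
E
```

```text
shift [-0.0333 -0.0481 -0.2376] rot [-7.511e-01  1.000e-04 -1.000e-04]
```

{"method": "drive_tool", "body": {
  "moves": [
    [[-0.01,-0.02,-0.05,0,0,0,0],[-0.02,-0.03,-0.1,-0.18,0,0,0],[-0.033,-0.04,-0.15,-0.37,0,0,0],[-0.033,-0.048,-0.2,-0.56,0,0,0],[-0.033,-0.048,-0.238,-0.75,0,0,0]]
  ]
}}

```text
clock: 1.58
tcp_pos: [0.3523, -0.459, 0.2403]
orientation: [0.332, 0.624, 0.331, -0.624]
wrist_force: [0.1, -0.9, 0.5]
finger_gap: 0.0852
```

```bash
python3 - <<'E'
from h import *
s=show();print(s['joint_pos'].round(3))
plan((.50,-.22,.26),-.593+.85)
E
```

```text
t 1.57 tcp [ 0.3523 -0.459   0.2403] yaw -0.594 tilt [ 0.0006 -0.0009] F [ 0.12 -0.85  0.53] gap 0.0852
[-1.055  0.313  0.128  1.384  0.     1.11 ]
shift [-0.0198 -0.0113 -0.2807] rot [-8.51e-01  8.00e-04 -7.00e-04]
```

{"method": "drive_tool", "body": {
  "moves": [
    [[-0.01,-0.002,-0.056,-0.17,0,0,0],[-0.02,-0.004,-0.112,-0.34,0,0,0],[-0.02,-0.006,-0.168,-0.51,0,0,0],[-0.02,-0.009,-0.225,-0.68,0,0,0],[-0.02,-0.011,-0.281,-0.85,0,0,0]]
  ]
}}

```text
clock: 2.2
tcp_pos: [0.5012, -0.2183, 0.2605]
orientation: [0.562, 0.43, 0.56, -0.431]
wrist_force: [1.1, -0.3, -0.4]
finger_gap: 0.0854
```

```bash
python3 - <<'E'
from h import *
s=show();print(s['joint_pos'].round(3))
im=cams.read_camera('wrist');cv2.imwrite('pics/w1.png',im);np.savez('w1.npz',p=s['tcp_pos'],q=s['orientation'])
plan((.54,.06,.26),.257+.8)
E
```

```text
t 2.2 tcp [ 0.5012 -0.2183  0.2605] yaw 0.2615 tilt [ 0.0012 -0.0012] F [ 1.08 -0.33 -0.37] gap 0.0854
[-0.557  0.247  0.088  1.41  -0.     0.752]
shift [ 0.0013  0.1082 -0.2528] rot [-7.845e-01 -3.000e-04 -4.200e-03]
```

View pics/w1.png

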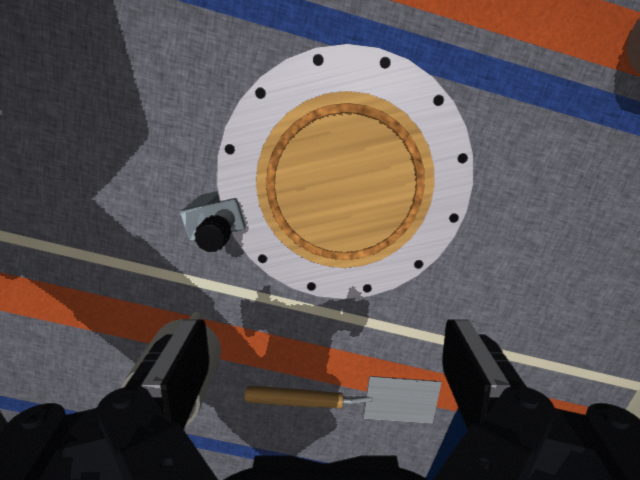

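This view shows the turntable whole: wooden top centred near (345,180), knob top near (212,233), bracket pointing left and down. The ring is empty. I'll go on to the stone and work out positions afterwards.

{"method": "drive_tool", "body": {
  "moves": [
    [[0,0.022,-0.051,-0.16,0,0,0],[0,0.044,-0.101,-0.32,0,0,0],[0,0.066,-0.152,-0.48,0,0,0],[0,0.088,-0.203,-0.64,0,0,0],[0,0.108,-0.253,-0.785,0,0,0]]
  ]
}}

```text
clock: 2.88
tcp_pos: [0.5399, 0.0617, 0.2615]
orientation: [0.685, 0.179, 0.683, -0.177]
wrist_force: [0.8, -0.1, 0.2]
finger_gap: 0.0854
```

```bash
python3 - <<'E'
from h import *
s=show();print(s['joint_pos'].round(3))
plan((.50,.24,.24),1.6)
d=np.load('w1.npz');w=dict(tcp_pos=d['p'],orientation=d['q'])
X,e=tri([ray('wrist',(345.5,179.5),w),ray('scene',(281,302.4)),ray('side',(357,204.8))]);print('ring',X.round(4),np.round(e,4),atz(ray('wrist',(345.5,179.5),w),.044).round(4))
X,e=tri([ray('wrist',(212,233),w),ray('scene',(236,281)),ray('side',(403.4,177))]);print('knobtop',X.round(4),np.round(e,4),atz(ray('wrist',(212,233),w),.122).round(4))
E
```

```text
t 2.88 tcp [0.5399 0.0617 0.2615] yaw 1.0619 tilt [0.0036 0.0026] F [ 0.83 -0.12  0.16] gap 0.0854
[-0.036  0.239  0.079  1.408  0.003  0.473]
shift [ 0.0218  0.1361 -0.1218] rot [-0.5381  0.0029 -0.0035]
ring [ 0.5178 -0.2104  0.0383] [0.003  0.0015 0.003 ] [ 0.5182 -0.2064  0.044 ]
knobtop [ 0.4209 -0.2636  0.1201] [0.0031 0.0014 0.0031] [ 0.4216 -0.2594  0.122 ]
```

{"method": "drive_tool", "body": {
  "moves": [
    [[0.006,0.04,-0.036,-0.16,0,0,0],[0.012,0.08,-0.072,-0.32,0,0,0],[0.022,0.12,-0.11,-0.48,0,0,0],[0.022,0.136,-0.122,-0.538,0.003,-0.003,0],[0.022,0.136,-0.122,-0.538,0.003,-0.003,0]]
  ]
}}

```text
clock: 3.5
tcp_pos: [0.4997, 0.2408, 0.2398]
orientation: [0.707, -0.011, 0.707, 0.011]
wrist_force: [0.1, -0.1, 0.0]
finger_gap: 0.0855
```

```bash
python3 - <<'E'
from h import *
s=show();print(s['joint_pos'].round(3),s['qvel'].round(3))
im=cams.read_camera('wrist');cv2.imwrite('pics/w2.png',im);np.savez('w2.npz',p=s['tcp_pos'],q=s['orientation'])
for l in finder.regions_of('wrist','flower_stone')[:3]:
    m=l['pixels'].astype(np.uint8);c=max(cv2.findContours(m,0,2)[0],key=cv2.contourArea)
    print(l['conf'],l['point'],cv2.minAreaRect(c))
E
```

```text
t 3.5 tcp [0.4997 0.2408 0.2398] yaw 1.6012 tilt [0.0002 0.    ] F [ 0.12 -0.11  0.02] gap 0.0855
[ 0.304  0.266  0.063  1.367 -0.     0.274] [-0.043 -0.007 -0.005 -0.002 -0.011  0.006]
0.92 [356.9, 207.5] ((354.5527648925781, 207.27992248535156), (54.85596466064453, 99.1280517578125), 7.765166282653809)
0.7 [522.1, 21.2] ((520.5, 23.5), (47.0, 83.0), 90.0)
```

View pics/w2.png

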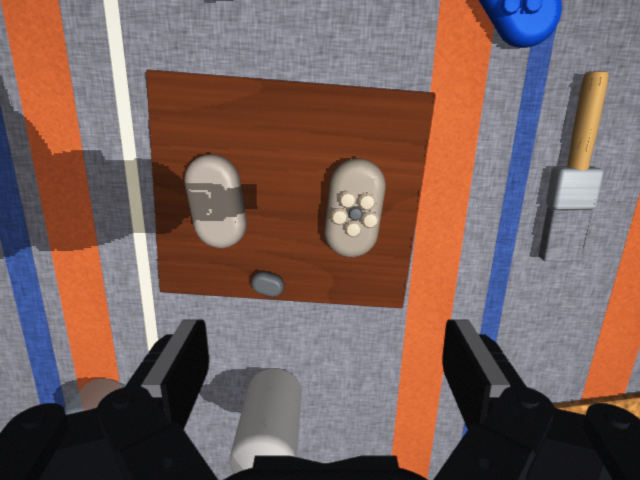

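Flower stone at (355,207) with its flower at (356,214), long axis nearly vertical. The plain stone is at (214,200), small stone at (268,283), and a blue look-alike is at top right. The choice is confirmed.

```bash
cat >> h.py <<'E'
def stone_fit(s,z=.026,idx=None):
    L=finder.regions_of('wrist','flower_stone')
    l=L[0] if idx is None else L[idx]
    m=l['pixels'].astype(np.uint8);c=max(cv2.findContours(m,0,2)[0],key=cv2.contourArea)[:,0]
    P=np.array([atz(ray('wrist',p,s),z)[:2] for p in c])
    r=cv2.minAreaRect((P*1000).astype(np.float32));b=cv2.boxPoints(r)
    e=[b[1]-b[0],b[2]-b[1]];e=max(e,key=np.linalg.norm);a=np.arctan2(e[1],e[0]);a=(a+np.pi/2)%np.pi-np.pi/2
    print('conf',l['conf'],'px',l['point'],'ctr',np.round(r[0],1),'size',np.round(r[1],1),'long-axis angle',round(a,4));return l['point'],np.array(r[0])/1000,a
E
python3 - <<'E'
from h import *
d=np.load('w2.npz');w=dict(tcp_pos=d['p'],orientation=d['q'])
for z in(.024,.03): stone_fit(w,z)
# flower centre triangulation (dark pebble)
for a,b in (((356.3,206),(277,365)),):
    print(tri([ray('wrist',(356,214),w),ray('scene',a),ray('side',b)]))
print(atz(ray('wrist',(355,207.5),w),.03))
plan((.522,.265,.14),1.6)
E
```

```text
conf 0.92 px [356.9, 207.5] ctr [520.2 269.5] size [52.4 97.4] long-axis angle -0.0841
conf 0.92 px [356.9, 207.5] ctr [518.6 269. ] size [51.5 95.9] long-axis angle -0.0841
(array([0.51882743, 0.2681159 , 0.03820959]), [np.float64(0.002697486564009876), np.float64(0.0010268509748144403), np.float64(0.0020489968408639444)])
[0.51688353 0.26946531 0.03      ]
shift [0.1    0.0257 0.0222] rot [-0.0028  0.0005 -0.0002]
```

```bash
python3 - <<'E'
from h import *
plan((.518,.268,.13),1.487)
E
```

```text
shift [0.11   0.0288 0.0183] rot [ 0.1102  0.0005 -0.0002]
```

{"method": "drive_tool", "body": {
  "moves": [
    [[0.03,0.015,0.009,0.06,0,0,0],[0.07,0.0288,0.018,0.11,0,0,0],[0.1,0.0288,0.0183,0.11,0,0,0],[0.11,0.0288,0.0183,0.11,0,0,0],[0.11,0.0288,0.0183,0.11,0,0,0]]
  ]
}}

```text
clock: 4.32
tcp_pos: [0.5182, 0.267, 0.1301]
orientation: [0.706, 0.03, 0.706, -0.03]
wrist_force: [0.9, 0.1, 0.1]
finger_gap: 0.0851
```

```bash
python3 - <<'E'
from h import *
s=show()
im=cams.read_camera('wrist');cv2.imwrite('pics/w3.png',im);np.savez('w3.npz',p=s['tcp_pos'],q=s['orientation'])
p,c,a=stone_fit(s,.026);_,c3,_=stone_fit(s,.03)
d=np.load('w2.npz');w=dict(tcp_pos=d['p'],orientation=d['q'])
E
```

```text
t 4.33 tcp [0.5182 0.267  0.1301] yaw 1.4855 tilt [-0.     -0.0001] F [0.95 0.1  0.09] gap 0.0851
conf 0.85 px [328.9, 218.0] ctr [520.  269.1] size [52.5 97.5] long-axis angle -0.0721
conf 0.85 px [328.9, 218.0] ctr [518.7 269.1] size [51.7 96.1] long-axis angle -0.0721
```

View pics/w3.png

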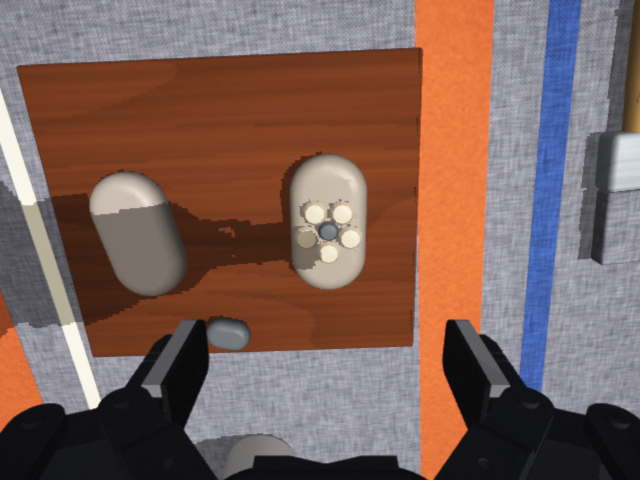

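```bash
python3 - <<'E'
from h import *
plan((.5195,.269,.018),1.495)
E
```

```text
shift [ 1.137e-01  9.000e-04 -1.000e-04] rot [-0.0085  0.003  -0.0013]
```

{"method": "drive_tool", "body": {
  "moves": [
    [[0.02,0.001,0,-0.008,0.002,-0.001,0],[0.06,0.001,0,-0.008,0.002,-0.001,0],[0.09,0.001,0,-0.008,0.002,-0.001,0],[0.108,0.001,0,-0.008,0.002,-0.001,0],[0.113,0.001,0,-0.008,0.002,-0.001,0]]
  ]
}}

```text
clock: 5.1
tcp_pos: [0.5196, 0.269, 0.0187]
orientation: [0.707, 0.027, 0.706, -0.027]
wrist_force: [-0.3, 0.1, -0.5]
finger_gap: 0.085
```

```bash
python3 - <<'E'
from h import *
s=show()
im=cams.read_camera('wrist');cv2.imwrite('pics/w4.png',im)
im=cams.read_camera('side');cv2.imwrite('pics/s4.png',cv2.resize(im[270:420,190:380],None,fx=4,fy=4,interpolation=3))
show();plan((.5195,.269,.014),1.495)
E
```

```text
t 5.1 tcp [0.5196 0.269  0.0187] yaw 1.4943 tilt [0.0009 0.0002] F [-0.34  0.11 -0.51] gap 0.085
t 5.2 tcp [0.5201 0.2692 0.0195] yaw 1.4944 tilt [0.002  0.0006] F [ 0.17 -0.55 -0.76] gap 0.0854
shift [ 0.0055 -0.0003 -0.0006] rot [-0.0006  0.0019 -0.0007]
```

View pics/w4.png

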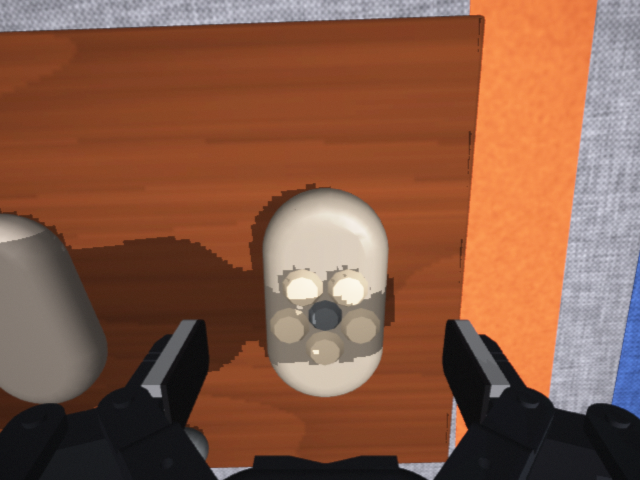

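View pics/s4.png

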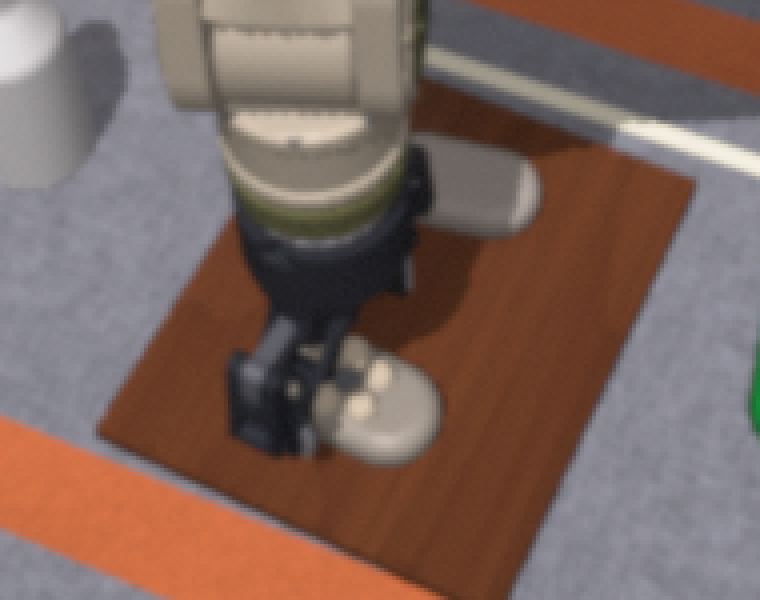

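{"method": "drive_tool", "body": {
  "moves": [
    [[0.0065,0,0,0,0.002,-0.001,0],[0.0065,0,0,0,0.002,-0.001,40],[0.0065,0,0,0,0.002,-0.001,70],[0.0065,0,0,0,0.002,-0.001,80],[0.0065,0,0,0,0.002,-0.001,80]]
  ],
  "squeeze": 20
}}

```text
clock: 5.82
tcp_pos: [0.5202, 0.2693, 0.0131]
orientation: [0.707, 0.027, 0.707, -0.027]
wrist_force: [0.1, -0.7, -0.7]
finger_gap: 0.059
```

```bash
python3 - <<'E'
from h import *
show()
im=cams.read_camera('wrist');cv2.imwrite('pics/w5.png',im)
show();plan((.5195,.269,.013),1.495)
E
```

```text
t 5.83 tcp [0.5202 0.2693 0.0131] yaw 1.4944 tilt [ 0.0001 -0.0002] F [ 0.1  -0.73 -0.74] gap 0.059
t 5.88 tcp [0.5201 0.2693 0.013 ] yaw 1.4944 tilt [ 0.     -0.0002] F [0.16 0.16 0.7 ] gap 0.059
shift [ 0.     -0.0003 -0.0006] rot [-0.0006  0.      0.0002]
```

View pics/w5.png

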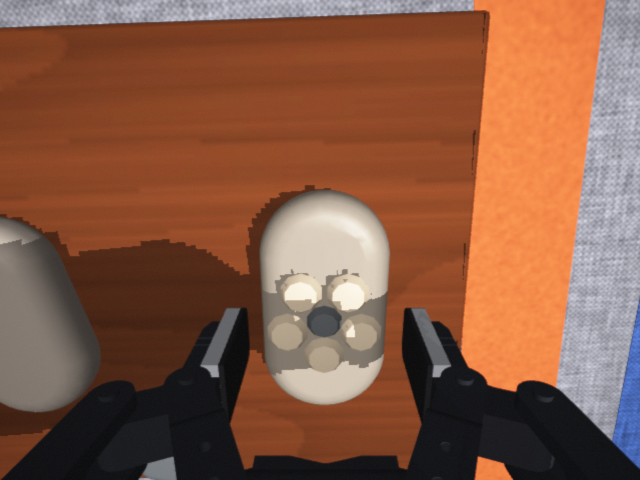

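```bash
python3 - <<'E'
from h import *
im=cams.read_camera('side');cv2.imwrite('pics/s5.png',cv2.resize(im[310:410,220:330],None,fx=6,fy=6,interpolation=3))
s=show();R=R_of(s['orientation'])
for x in(0,-.006,-.02,-.032):
  for y in(.03,.044):
    for z in (-.011,.011):
      X=s['tcp_pos']+R@[x,y,z]; print(x,y,z,X.round(3),((proj('side',X)-[220,310])*6).round())
E
```

```text
t 5.92 tcp [0.5202 0.2692 0.013 ] yaw 1.4943 tilt [-0.     -0.0002] F [0.24 0.64 0.02] gap 0.0587
0 0.03 -0.011 [0.511 0.3   0.013] [319. 460.]
0 0.03 0.011 [0.533 0.298 0.013] [260. 431.]
0 0.044 -0.011 [0.513 0.314 0.013] [297. 497.]
0 0.044 0.011 [0.535 0.312 0.013] [238. 468.]
-0.006 0.03 -0.011 [0.511 0.3   0.019] [318. 452.]
-0.006 0.03 0.011 [0.533 0.298 0.019] [259. 423.]
-0.006 0.044 -0.011 [0.513 0.314 0.019] [296. 489.]
-0.006 0.044 0.011 [0.535 0.312 0.019] [236. 460.]
-0.02 0.03 -0.011 [0.511 0.3   0.033] [315. 433.]
-0.02 0.03 0.011 [0.533 0.298 0.033] [255. 404.]
-0.02 0.044 -0.011 [0.513 0.314 0.033] [293. 470.]
-0.02 0.044 0.011 [0.535 0.312 0.033] [233. 441.]
-0.032 0.03 -0.011 [0.511 0.3   0.045] [312. 416.]
-0.032 0.03 0.011 [0.533 0.298 0.045] [252. 387.]
-0.032 0.044 -0.011 [0.513 0.314 0.045] [290. 454.]
-0.032 0.044 0.011 [0.535 0.312 0.045] [229. 424.]
```

View pics/s5.png

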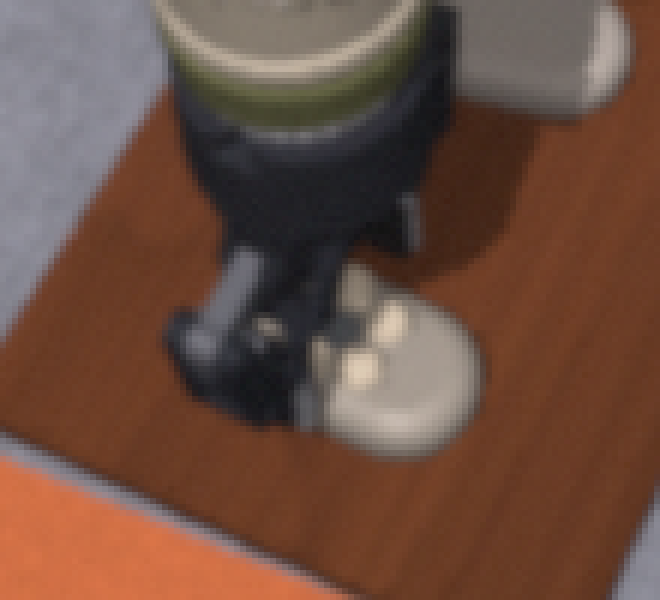

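Centred well, but both the wrist and side views suggest the fingertips stand some 20 mm behind the TCP at this opening, near the stone's top edge. I'll go down in small steps and watch the force.

{"method": "drive_tool", "body": {
  "moves": [
    [[0.001,0,0,0,0,0,80],[0.002,0,0,0,0,0,80],[0.003,0,0,0,0,0,80],[0.004,0,0,0,0,0,80],[0.004,0,0,0,0,0,80]]
  ]
}}

```text
clock: 6.55
tcp_pos: [0.5201, 0.2692, 0.0089]
orientation: [0.707, 0.027, 0.707, -0.027]
wrist_force: [1.0, -0.2, -0.1]
finger_gap: 0.0587
```

```bash
python3 - <<'E'
from h import *
show()
im=cams.read_camera('wrist');cv2.imwrite('pics/w6.png',im[250:450,180:470].repeat(2,0).repeat(2,1))
E
```

```text
t 6.55 tcp [0.5201 0.2692 0.0089] yaw 1.4944 tilt [-0.0002 -0.0003] F [ 0.96 -0.25 -0.13] gap 0.0587
```

View pics/w6.png

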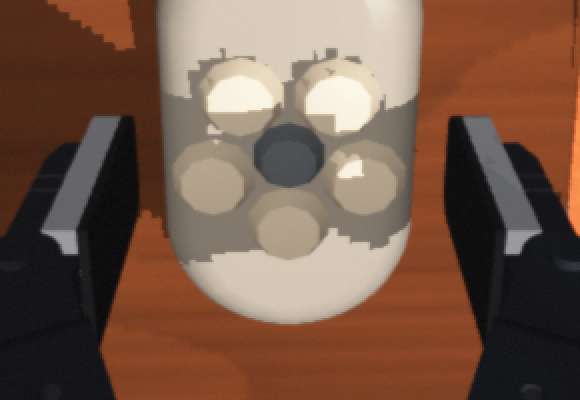

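{"method": "drive_tool", "body": {
  "moves": [
    [[0.001,0,0,0,0,0,80],[0.002,0,0,0,0,0,80],[0.003,0,0,0,0,0,80],[0.004,0,0,0,0,0,80],[0.005,0,0,0,0,0,80]]
  ]
}}

```text
clock: 7.22
tcp_pos: [0.5201, 0.2692, 0.0039]
orientation: [0.707, 0.027, 0.707, -0.027]
wrist_force: [-0.7, -0.5, -0.2]
finger_gap: 0.0585
```

```bash
python3 - <<'E'
from h import *
show()
im=cams.read_camera('wrist');cv2.imwrite('pics/w7.png',im[250:450,180:470].repeat(2,0).repeat(2,1))
im=cams.read_camera('scene');cv2.imwrite('pics/sc7.png',cv2.resize(im[170:250,310:410],None,fx=7,fy=7,interpolation=3))
E
```

```text
t 7.22 tcp [0.5201 0.2692 0.0039] yaw 1.4943 tilt [-0.0001 -0.0003] F [-0.66 -0.55 -0.15] gap 0.0585
```

View pics/w7.png

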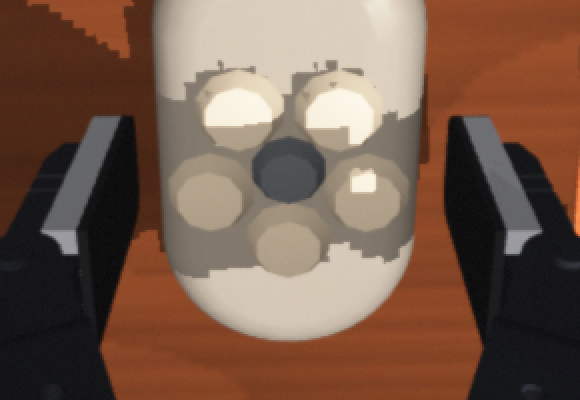

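View pics/sc7.png

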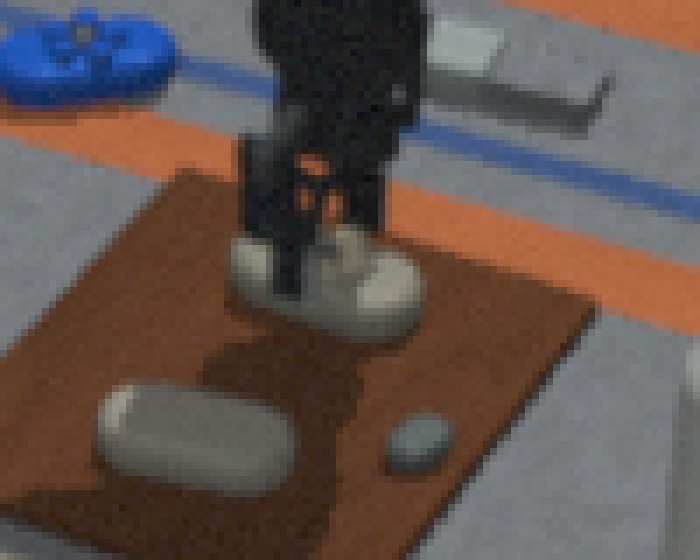

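```bash
python3 - <<'E'
from h import *
s=st();R=R_of(s['orientation'])
o,d=ray('scene',(351.4,212.4))
for y in (-.030,-.037,-.044):
    n=R[:,1];t=(n@(s['tcp_pos']+R@[0,y,0]-o))/(n@d);print(y,(R.T@(o+t*d-s['tcp_pos'])).round(4),(o+t*d).round(4))
E
```

```text
-0.03 [-0.0255 -0.03   -0.0032] [0.5146 0.2395 0.0293]
-0.037 [-0.0315 -0.037   0.0006] [0.5178 0.2323 0.0353]
-0.044 [-0.0375 -0.044   0.0043] [0.521  0.225  0.0413]
```

Scene, side and wrist all place the tips about 25 mm behind the TCP. I'll go further down, still watching the force.

{"method": "drive_tool", "body": {
  "moves": [
    [[0.0015,0,0,0,0,0,80],[0.003,0,0,0,0,0,80],[0.0045,0,0,0,0,0,80],[0.006,0,0,0,0,0,80],[0.006,0,0,0,0,0,80]]
  ]
}}

```text
clock: 7.95
tcp_pos: [0.5199, 0.2691, -0.0024]
orientation: [0.706, 0.027, 0.707, -0.027]
wrist_force: [0.2, -0.1, -0.6]
finger_gap: 0.0584
```

```bash
python3 - <<'E'
from h import *
show()
im=cams.read_camera('side');cv2.imwrite('pics/s8.png',cv2.resize(im[310:410,220:330],None,fx=6,fy=6,interpolation=3))
im=cams.read_camera('scene');cv2.imwrite('pics/sc8.png',cv2.resize(im[190:230,330:380],None,fx=12,fy=12,interpolation=3))
E
```

```text
t 7.95 tcp [ 0.5199  0.2691 -0.0024] yaw 1.4943 tilt [-0.0007 -0.0005] F [ 0.16 -0.15 -0.58] gap 0.0584
```

View pics/s8.png

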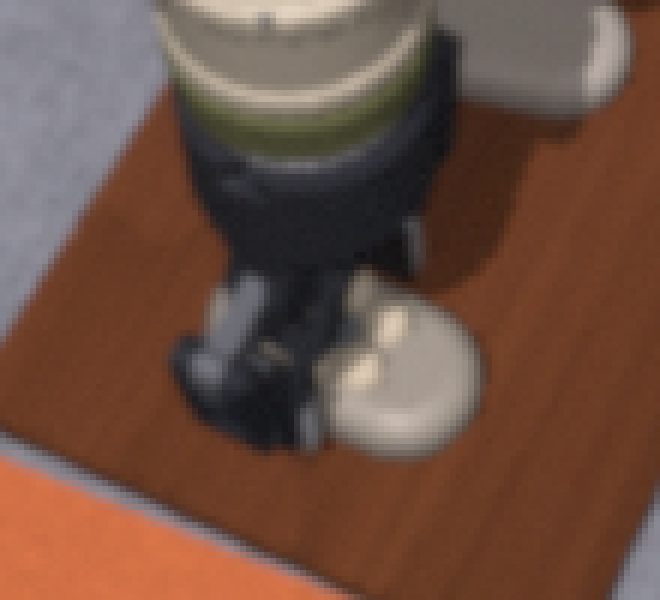

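View pics/sc8.png

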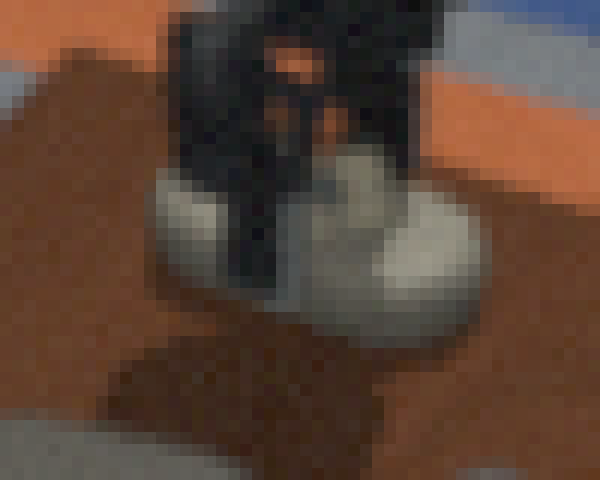

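{"method": "drive_tool", "body": {
  "moves": [
    [[0.0015,0,0,0,0,0,80],[0.003,0,0,0,0,0,80],[0.003,0,0,0,0,0,90],[0.003,0,0,0,0,0,100],[0.003,0,0,0,0,0,110]]
  ],
  "squeeze": 20
}}

```text
clock: 8.68
tcp_pos: [0.5199, 0.2691, -0.0051]
orientation: [0.706, 0.027, 0.707, -0.027]
wrist_force: [-1.2, -0.0, 1.4]
finger_gap: 0.0514
```

```bash
python3 - <<'E'
from h import *
show()
E
```

```text
t 8.68 tcp [ 0.5199  0.2691 -0.0051] yaw 1.4943 tilt [-0.0004 -0.0006] F [-1.24 -0.04  1.38] gap 0.0514
```

{"method": "drive_tool", "body": {
  "moves": [
    [[0,0,0,0,0,0,120],[0,0,0,0,0,0,130],[0,0,0,0,0,0,150],[0,0,0,0,0,0,150],[-0.002,0,0,0,0,0,150]]
  ],
  "squeeze": 20
}}

```text
clock: 9.3
tcp_pos: [0.5195, 0.269, -0.0036]
orientation: [0.706, 0.027, 0.707, -0.027]
wrist_force: [-0.0, 0.0, -1.1]
finger_gap: 0.0517
```

```bash
python3 - <<'E'
from h import *
show()
im=cams.read_camera('wrist');cv2.imwrite('pics/w9.png',im)
E
```

```text
t 9.3 tcp [ 0.5195  0.269  -0.0036] yaw 1.4943 tilt [-0.0014 -0.0006] F [-0.02  0.01 -1.09] gap 0.0517
```

View pics/w9.png

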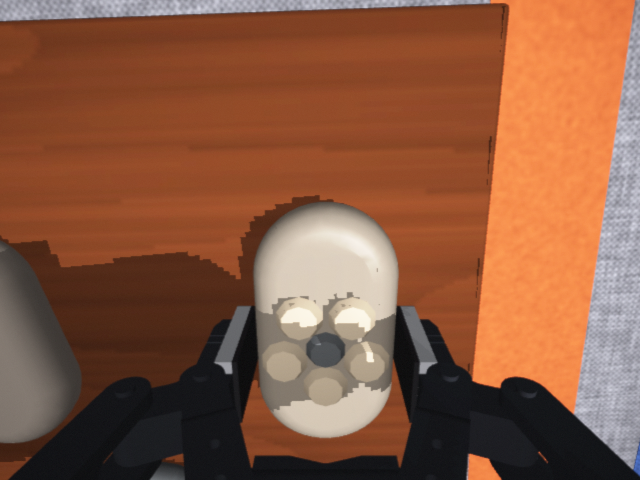

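{"method": "drive_tool", "body": {
  "moves": [
    [[-0.005,0,0,0,0,0,150],[-0.015,0,0,0,0,0,150],[-0.03,0,0,0,0,0,150],[-0.05,0,0,0,0,0,150],[-0.06,0,0,0,0,0,150]]
  ]
}}

```text
clock: 9.98
tcp_pos: [0.5209, 0.2696, 0.059]
orientation: [0.707, 0.027, 0.706, -0.027]
wrist_force: [0.0, -0.5, -1.7]
finger_gap: 0.0517
```

```bash
python3 - <<'E'
from h import *
show()
im=cams.read_camera('wrist');cv2.imwrite('pics/w10.png',im)
im=cams.read_camera('side');cv2.imwrite('pics/s10.png',cv2.resize(im[290:410,200:340],None,fx=5,fy=5,interpolation=3))
show()
E
```

```text
t 9.97 tcp [0.5209 0.2696 0.059 ] yaw 1.4944 tilt [0.0019 0.0005] F [ 0.04 -0.48 -1.68] gap 0.0517
t 10.07 tcp [0.5211 0.2696 0.0588] yaw 1.4944 tilt [0.0023 0.0007] F [ 0.29  0.22 -3.34] gap 0.0513
```

View pics/w10.png

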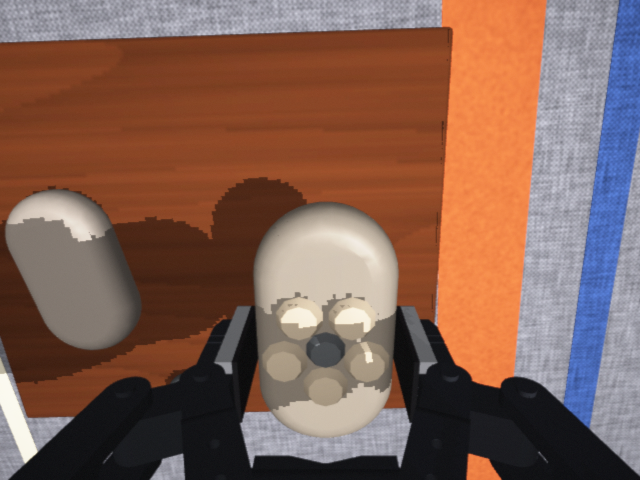

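View pics/s10.png

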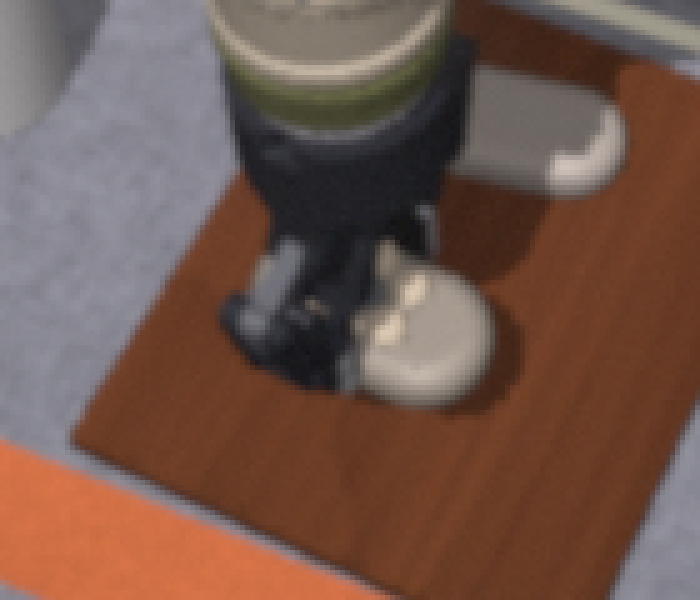

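Grasp is good: the stone is off the board, level and unslipped in the hand, with the flower at (325,350), and about 3 N of weight shows. Next I carry it to the turntable.

{"method": "drive_tool", "body": {
  "moves": [
    [[-0.03,-0.005,0,0,0,0,150],[-0.065,-0.02,0,0,0,0,150],[-0.1,-0.05,0,0,0,0,150],[-0.12,-0.09,0,0,0,0,150],[-0.12,-0.13,0,0,0,0,150]]
  ]
}}

```text
clock: 10.7
tcp_pos: [0.5118, 0.1391, 0.1803]
orientation: [0.709, 0.027, 0.705, -0.026]
wrist_force: [0.5, 0.9, -1.4]
finger_gap: 0.0513
```

```bash
python3 - <<'E'
from h import *
show();plan((.518,-.05,.18),1.494)
E
```

```text
t 10.7 tcp [0.5118 0.1391 0.1803] yaw 1.4951 tilt [0.0057 0.001 ] F [ 0.49  0.89 -1.39] gap 0.0513
shift [ 1.000e-04 -1.881e-01  2.040e-02] rot [ 0.0011  0.0056 -0.0014]
```

{"method": "drive_tool", "body": {
  "moves": [
    [[0,-0.04,0.004,0,0.003,0,150],[0,-0.08,0.008,0,0.005,-0.001,150],[0,-0.12,0.012,0,0.005,-0.001,150],[0,-0.16,0.016,0,0.005,-0.001,150],[0,-0.19,0.02,0,0.005,-0.001,150]]
  ]
}}

```text
clock: 11.32
tcp_pos: [0.5169, -0.0534, 0.1795]
orientation: [0.706, 0.027, 0.707, -0.027]
wrist_force: [1.7, -0.8, -2.0]
finger_gap: 0.0515
```

```bash
python3 - <<'E'
from h import *
s=show();plan((.518,-.207,.16),1.494)
im=cams.read_camera('wrist');cv2.imwrite('pics/w11.png',im);s=show();np.savez('w11.npz',p=s['tcp_pos'],q=s['orientation'])
E
```

```text
t 11.32 tcp [ 0.5169 -0.0534  0.1795] yaw 1.494 tilt [-0.0004  0.0004] F [ 1.74 -0.79 -2.  ] gap 0.0515
shift [ 0.0195 -0.153   0.0129] rot [ 0.     -0.0004 -0.0004]
t 11.38 tcp [ 0.5175 -0.0565  0.1795] yaw 1.4917 tilt [ 0.0001 -0.0023] F [ 0.35 -2.7  -2.26] gap 0.0515
```

View pics/w11.png

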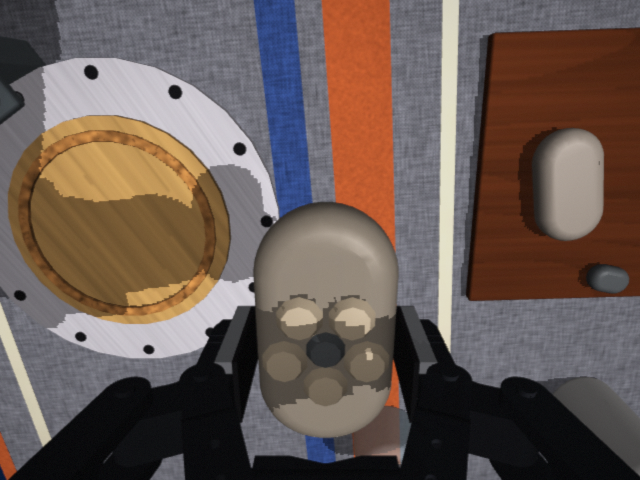

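```bash
python3 - <<'E'
from h import *
d=np.load('w11.npz');w=dict(tcp_pos=d['p'],orientation=d['q'])
print(atz(ray('wrist',(119.5,219.5),w),.044))
w=dict(tcp_pos=np.array([.5169,-.0534,.1795]),orientation=[.7063,.0272,.7068,-.0272])
print(atz(ray('wrist',(119.5,219.5),w),.044))
show();plan((.518,-.207,.14),1.494)
E
```

```text
[ 0.51242766 -0.21354394  0.044     ]
[ 0.51199429 -0.20993411  0.044     ]
t 11.38 tcp [ 0.5175 -0.0565  0.1795] yaw 1.4917 tilt [ 0.0001 -0.0023] F [ 0.35 -2.7  -2.26] gap 0.0515
shift [ 0.0398 -0.1499  0.0124] rot [-0.0023  0.0003  0.0023]
```

{"method": "drive_tool", "body": {
  "moves": [
    [[0,-0.035,0.003,0,0,0,150],[0.01,-0.075,0.006,0,0,0.002,150],[0.02,-0.115,0.009,0,0,0.002,150],[0.035,-0.145,0.011,0,0,0.002,150],[0.045,-0.152,0.011,0,0,0.002,150]]
  ]
}}

```text
clock: 12.0
tcp_pos: [0.5158, -0.2104, 0.1334]
orientation: [0.706, 0.029, 0.707, -0.029]
wrist_force: [0.5, -0.0, -2.9]
finger_gap: 0.0515
```

```bash
python3 - <<'E'
from h import *
s=show()
im=cams.read_camera('wrist');cv2.imwrite('pics/w12.png',im)
im=cams.read_camera('scene');cv2.imwrite('pics/sc12.png',cv2.resize(im[220:350,200:360],None,fx=5,fy=5,interpolation=3)[:600])
s=show();plan((.5165,-.209,.06),1.494)
E
```

```text
t 12.0 tcp [ 0.5158 -0.2104  0.1334] yaw 1.4893 tilt [-0.001   0.0004] F [ 0.46 -0.   -2.93] gap 0.0515
t 12.1 tcp [ 0.5152 -0.2087  0.133 ] yaw 1.4905 tilt [-0.0027  0.0018] F [-0.86  0.66 -2.67] gap 0.0514
shift [ 0.073  -0.0003  0.0015] rot [-0.0035 -0.0028 -0.0015]
```

View pics/w12.png

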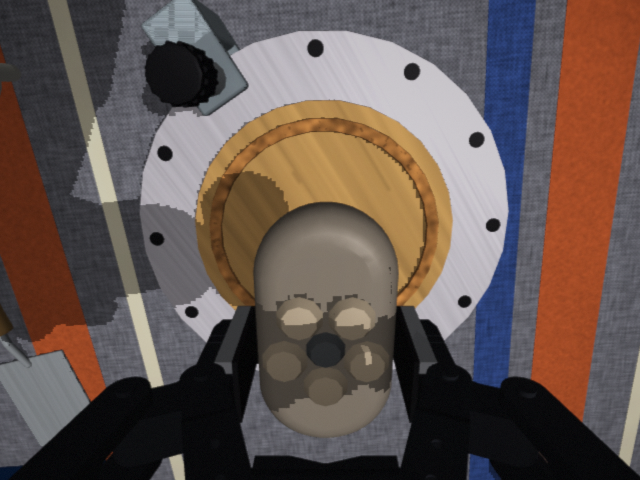

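View pics/sc12.png

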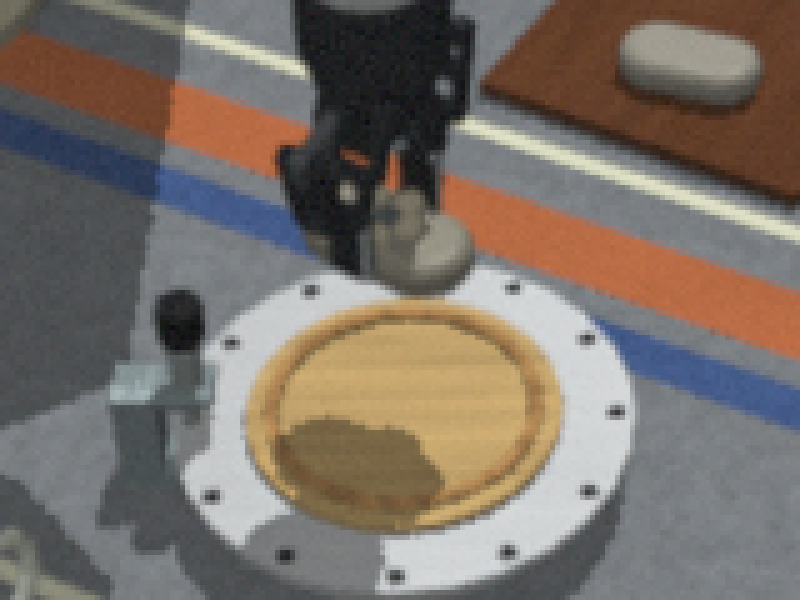

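```bash
python3 - <<'E'
from h import *
w=dict(tcp_pos=np.array([.5155,-.2096,.1332]),orientation=[.706,.029,.707,-.029])
n=np.array(w['orientation']);w['orientation']=n/np.linalg.norm(n)
for p in((324,224),(324,99),(196,220),(452,220)): print(atz(ray('wrist',p,w),.044).round(4))
print('knob',atz(ray('wrist',(179,73),w),.122).round(4))
E
```

```text
[ 0.5117 -0.2099  0.044 ]
[ 0.4351 -0.2035  0.044 ]
[ 0.5022 -0.292   0.044 ]
[ 0.5158 -0.1274  0.044 ]
knob [ 0.4194 -0.2604  0.122 ]
```

```bash
python3 - <<'E'
from h import *
show();plan((.517,-.2097,.035),1.494)
E
```

```text
t 12.1 tcp [ 0.5152 -0.2087  0.133 ] yaw 1.4905 tilt [-0.0027  0.0018] F [-0.86  0.66 -2.67] gap 0.0514
shift [ 0.098  -0.001   0.0022] rot [-0.0035 -0.0028 -0.0015]
```

{"method": "drive_tool", "body": {
  "moves": [
    [[0.02,-0.001,0.002,-0.003,-0.003,-0.001,150],[0.05,-0.001,0.002,-0.003,-0.003,-0.001,150],[0.075,-0.001,0.002,-0.003,-0.003,-0.001,150],[0.09,-0.001,0.002,-0.003,-0.003,-0.001,150],[0.096,-0.001,0.002,-0.003,-0.003,-0.001,150]]
  ]
}}

```text
clock: 12.72
tcp_pos: [0.5167, -0.2087, 0.0366]
orientation: [0.706, 0.027, 0.707, -0.027]
wrist_force: [0.1, 0.6, -1.4]
finger_gap: 0.0513
```

```bash
python3 - <<'E'
from h import *
s=show()
im=cams.read_camera('scene');cv2.imwrite('pics/sc13.png',cv2.resize(im[240:345,200:360],None,fx=5,fy=5,interpolation=3))
im=cams.read_camera('side');cv2.imwrite('pics/s13.png',cv2.resize(im[140:250,290:430],None,fx=5,fy=5,interpolation=3))
s=show();plan((.517,-.2097,.0275),1.494)
E
```

```text
t 12.72 tcp [ 0.5167 -0.2087  0.0366] yaw 1.4946 tilt [-0.0005  0.0011] F [ 0.1   0.61 -1.38] gap 0.0513
t 12.82 tcp [ 0.5169 -0.2092  0.037 ] yaw 1.4941 tilt [0.0001 0.0007] F [-0.56  0.15 -2.79] gap 0.0509
shift [ 0.0095 -0.0005  0.0001] rot [ 0.0001  0.     -0.0007]
```

View pics/sc13.png

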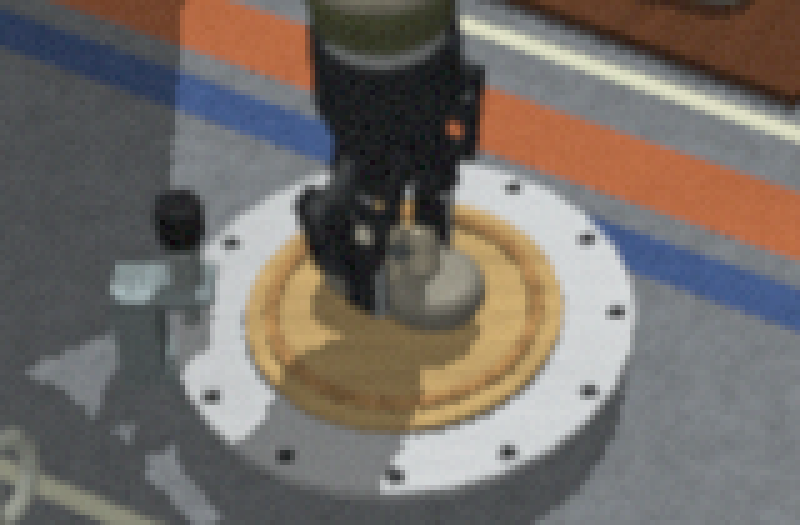

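View pics/s13.png

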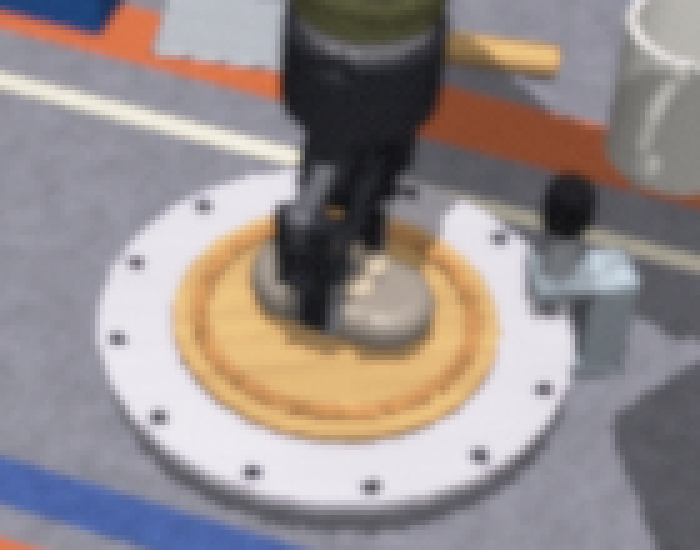

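The stone hovers about 9 mm above the wood, well within the cork ring in both views. I'll lower it slowly to contact.

{"method": "drive_tool", "body": {
  "moves": [
    [[0.0015,0,0,0,0,0,150],[0.003,0,0,0,0,0,150],[0.0045,0,0,0,0,0,150],[0.006,0,0,0,0,0,150],[0.007,0,0,0,0,0,150]]
  ]
}}

```text
clock: 13.45
tcp_pos: [0.5169, -0.2093, 0.03]
orientation: [0.707, 0.027, 0.707, -0.027]
wrist_force: [0.2, 0.0, -2.5]
finger_gap: 0.0512
```

```bash
python3 - <<'E'
from h import *
show()
E
```

```text
t 13.45 tcp [ 0.5169 -0.2093  0.03  ] yaw 1.4941 tilt [0.0001 0.0007] F [ 0.17  0.01 -2.51] gap 0.0512
```

{"method": "drive_tool", "body": {
  "moves": [
    [[0.0005,0,0,0,0,0,150],[0.001,0,0,0,0,0,150],[0.0015,0,0,0,0,0,150],[0.002,0,0,0,0,0,150],[0.002,0,0,0,0,0,150]]
  ]
}}

```text
clock: 14.08
tcp_pos: [0.5169, -0.2092, 0.0279]
orientation: [0.707, 0.027, 0.707, -0.027]
wrist_force: [0.0, -0.0, -2.8]
finger_gap: 0.0513
```

```bash
python3 - <<'E'
from h import *
show()
E
```

```text
t 14.07 tcp [ 0.5169 -0.2092  0.0279] yaw 1.494 tilt [-0.      0.0008] F [ 0.04 -0.02 -2.76] gap 0.0513
```

{"method": "drive_tool", "body": {
  "moves": [
    [[0.0004,0,0,0,0,0,150],[0.0008,0,0,0,0,0,150],[0.0012,0,0,0,0,0,150],[0.0012,0,0,0,0,0,150],[0.0012,0,0,0,0,0,150]]
  ]
}}

```text
clock: 14.7
tcp_pos: [0.5169, -0.2092, 0.0269]
orientation: [0.707, 0.027, 0.707, -0.027]
wrist_force: [-1.1, 0.5, 1.3]
finger_gap: 0.0515
```

```bash
python3 - <<'E'
from h import *
show()
E
```

```text
t 14.7 tcp [ 0.5169 -0.2092  0.0269] yaw 1.4941 tilt [0.0001 0.0006] F [-1.05  0.47  1.33] gap 0.0515
```

Touchdown: the force went from -2.8 to +1.3 N at TCP z 0.027, as predicted. Opening gently.

{"method": "drive_tool", "body": {
  "moves": [
    [[0,0,0,0,0,0,105],[0,0,0,0,0,0,95],[0,0,0,0,0,0,85],[0,0,0,0,0,0,70],[0,0,0,0,0,0,60]]
  ]
}}

```text
clock: 15.32
tcp_pos: [0.517, -0.2093, 0.027]
orientation: [0.707, 0.027, 0.707, -0.027]
wrist_force: [-0.1, 0.1, -0.0]
finger_gap: 0.0654
```

{"method": "drive_tool", "body": {
  "moves": [
    [[0,0,0,0,0,0,60],[-0.01,0,0,0,0,0,60],[-0.03,0,0,0,0,0,60],[-0.06,0,0,0,0,0,60],[-0.1,0,0,0,0,0,60]]
  ]
}}

```text
clock: 15.95
tcp_pos: [0.5163, -0.209, 0.1278]
orientation: [0.706, 0.028, 0.707, -0.027]
wrist_force: [0.7, 0.1, 0.5]
finger_gap: 0.0647
```

```bash
python3 - <<'E'
from h import *
show()
im=cams.read_camera('wrist');cv2.imwrite('pics/w15.png',im)
im=cams.read_camera('side');cv2.imwrite('pics/s15.png',cv2.resize(im[140:250,290:430],None,fx=5,fy=5,interpolation=3))
s=show();np.savez('w15.npz',p=s['tcp_pos'],q=s['orientation'])
E
```

```text
t 15.95 tcp [ 0.5163 -0.209   0.1278] yaw 1.494 tilt [-0.001   0.0013] F [0.65 0.1  0.49] gap 0.0647
t 16.05 tcp [ 0.5198 -0.211   0.1324] yaw 1.4941 tilt [ 0.0078 -0.0039] F [ 0.62 -0.61  0.91] gap 0.065
```

View pics/w15.png

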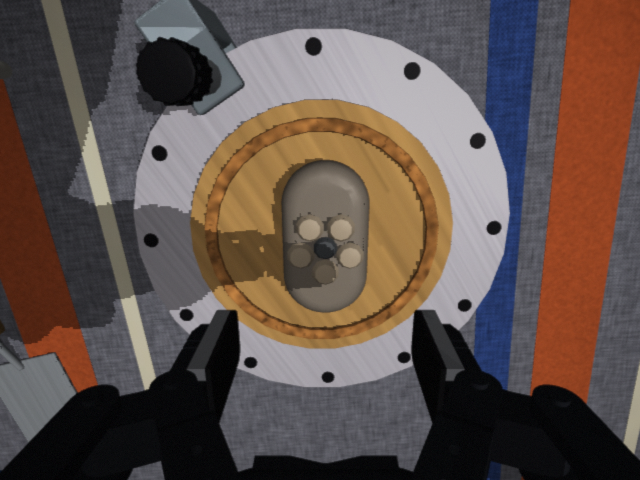

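View pics/s15.png

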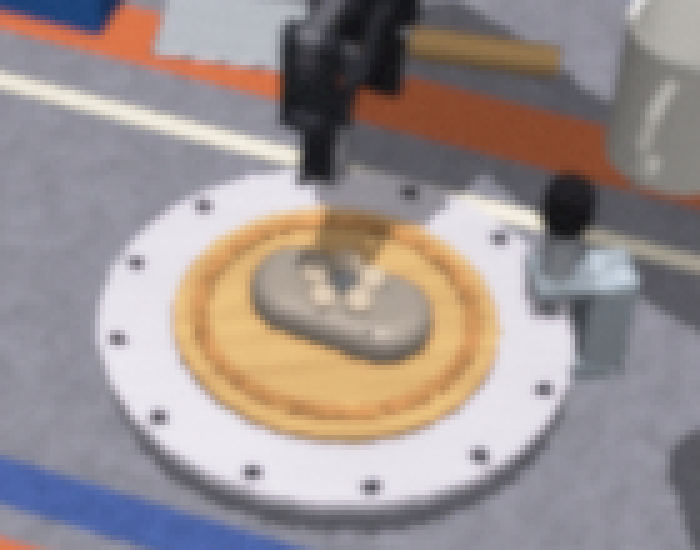

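The stone lies flat and flower up at (325,237), centred in the cork ring (inner edge rows 131 to 336). Nothing else has moved. Now I go above the knob, keeping high.

```bash
python3 - <<'E'
from h import *
show();plan((.4195,-.261,.23),1.494)
E
```

```text
t 16.05 tcp [ 0.5198 -0.211   0.1324] yaw 1.4941 tilt [ 0.0078 -0.0039] F [ 0.62 -0.61  0.91] gap 0.065
shift [-0.0982 -0.0579 -0.0954] rot [0.0001 0.008  0.0032]
```

{"method": "drive_tool", "body": {
  "moves": [
    [[-0.045,0,0,0,0.004,0.002,60],[-0.09,-0.02,-0.03,0,0.008,0.003,60],[-0.098,-0.04,-0.065,0,0.008,0.003,60],[-0.098,-0.058,-0.095,0,0.008,0.003,60],[-0.098,-0.058,-0.095,0,0.008,0.003,60]]
  ]
}}

```text
clock: 16.68
tcp_pos: [0.4183, -0.2618, 0.2304]
orientation: [0.707, 0.028, 0.706, -0.028]
wrist_force: [0.5, -0.2, 0.3]
finger_gap: 0.0651
```

```bash
python3 - <<'E'
from h import *
show()
im=cams.read_camera('wrist');cv2.imwrite('pics/w16.png',im)
s=show();np.savez('w16.npz',p=s['tcp_pos'],q=s['orientation'])
for l in finder.regions_of('wrist','knob')[:3]: 
    ys,xs=np.nonzero(l['pixels']);print(l['conf'],l['point'],xs.min(),xs.max(),ys.min(),ys.max())
E
```

```text
t 16.68 tcp [ 0.4183 -0.2618  0.2304] yaw 1.4911 tilt [ 0.0003 -0.0007] F [ 0.47 -0.19  0.31] gap 0.0651
t 16.73 tcp [ 0.4193 -0.2615  0.2302] yaw 1.4922 tilt [ 0.0007 -0.0004] F [ 0.22  0.22 -0.23] gap 0.0655
0.63 [322.6, 219.8] 306 340 198 238
```

View pics/w16.png

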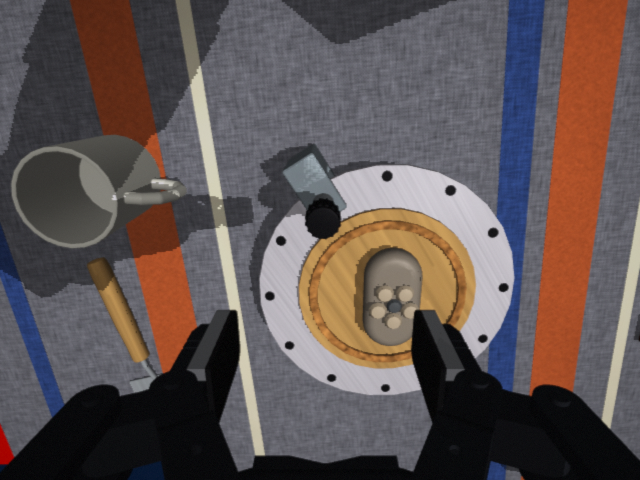

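```bash
python3 - <<'E'
from h import *
d=np.load('w16.npz');w=dict(tcp_pos=np.array([.4187,-.2617,.2303]),orientation=d['q'])
im=cv2.imread('pics/w16.png');cv2.imwrite('pics/c16.png',cv2.resize(im[180:260,280:370],None,fx=7,fy=7,interpolation=0))
print(atz(ray('wrist',(323,221.5),w),.122))
w2=dict(tcp_pos=np.array([.5155,-.2096,.1332]),orientation=np.array([.7065,.0275,.7065,-.0275]))
d=np.load('w15.npz')
print(tri([ray('wrist',(323,221.5),w),ray('wrist',(179,73),w2)]))
plan((.4195,-.261,.15),1.494)
E
```

```text
[ 0.41919412 -0.26316952  0.122     ]
(array([ 0.41988391, -0.26267451,  0.11802483]), [np.float64(0.000792844931485289), np.float64(0.0007928449314852925)])
shift [ 0.08    0.0002 -0.0005] rot [-0.0007  0.0007  0.0003]
```

View pics/c16.png

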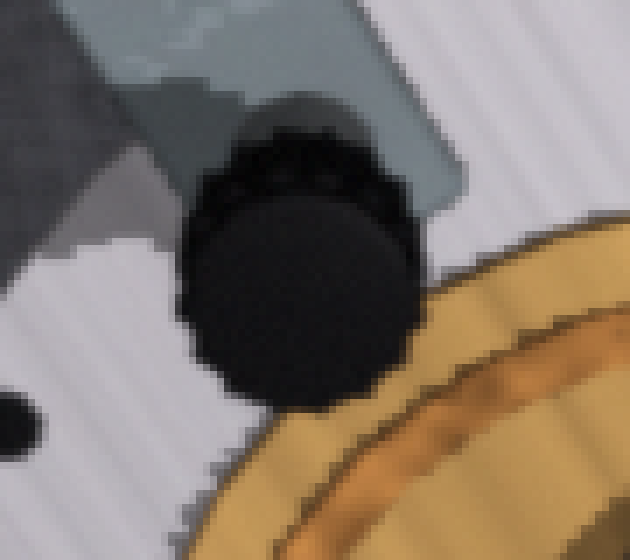

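```bash
python3 - <<'E'
from h import *
plan((.420,-.2625,.095),1.494)
E
```

```text
shift [ 1.35e-01 -1.20e-03  1.00e-04] rot [-0.0007  0.0007  0.0003]
```

{"method": "drive_tool", "body": {
  "moves": [
    [[0.02,-0.001,0,0,0,0,60],[0.06,-0.001,0,0,0,0,60],[0.1,-0.001,0,0,0,0,60],[0.125,-0.001,0,0,0,0,60],[0.135,-0.001,0,0,0,0,60]]
  ]
}}

```text
clock: 17.4
tcp_pos: [0.4198, -0.2609, 0.0932]
orientation: [0.706, 0.028, 0.707, -0.026]
wrist_force: [0.0, -0.5, 0.2]
finger_gap: 0.0656
```

```bash
python3 - <<'E'
from h import *
show()
im=cams.read_camera('wrist');cv2.imwrite('pics/w17.png',im)
im=cams.read_camera('scene');cv2.imwrite('pics/sc17.png',cv2.resize(im[240:320,200:300],None,fx=7,fy=7,interpolation=3))
im=cams.read_camera('side');cv2.imwrite('pics/s17.png',cv2.resize(im[140:220,360:450],None,fx=7,fy=7,interpolation=3))
s=show();plan((.420,-.2625,.083),1.494)
E
```

```text
t 17.4 tcp [ 0.4198 -0.2609  0.0932] yaw 1.4946 tilt [-0.0015  0.0019] F [ 0.02 -0.47  0.18] gap 0.0656
t 17.55 tcp [ 0.4205 -0.2621  0.0951] yaw 1.494 tilt [ 0.0006 -0.0001] F [ 0.32 -0.51  0.08] gap 0.0657
shift [ 0.0121 -0.0005 -0.0004] rot [0.     0.0006 0.0001]
```

View pics/w17.png

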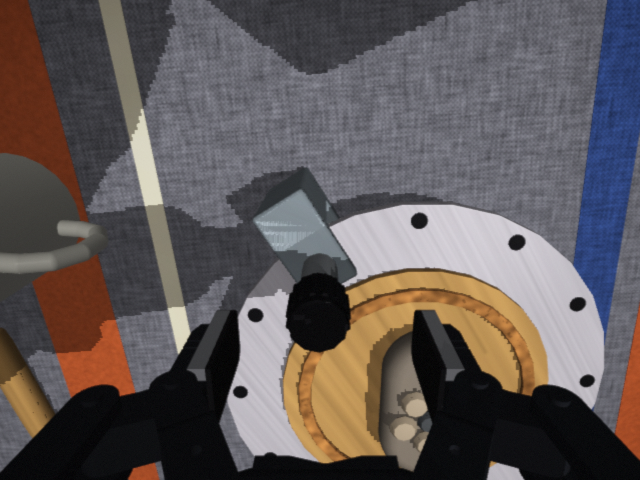

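View pics/sc17.png

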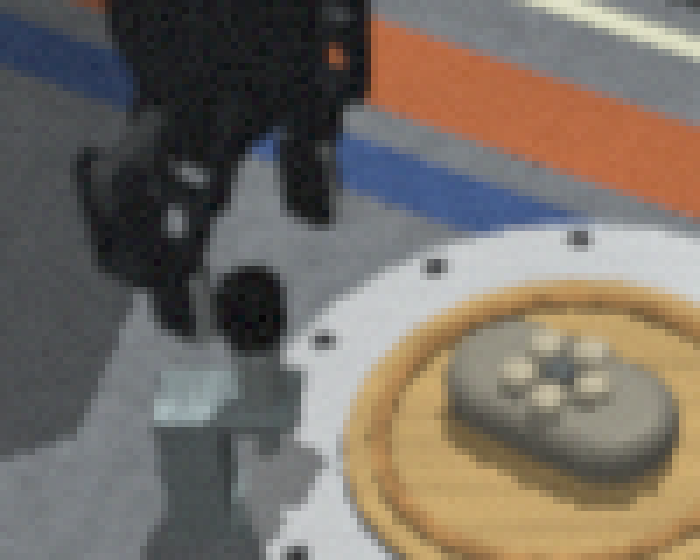

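View pics/s17.png

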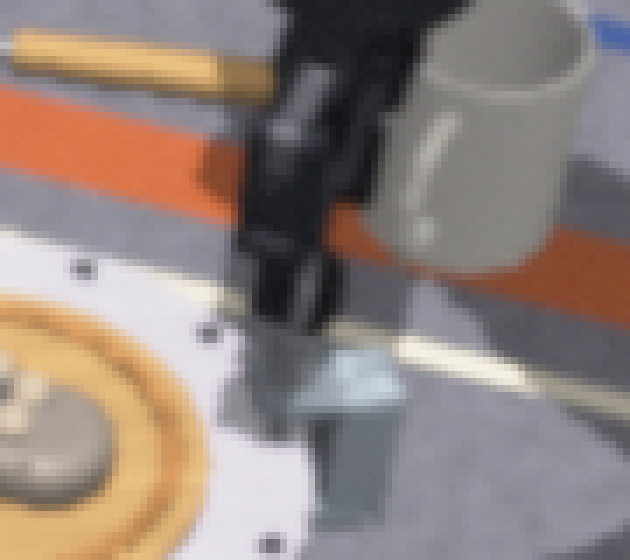

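```bash
python3 - <<'E'
from h import *
s=st();im=cams.read_camera('wrist');cv2.imwrite('pics/c18.png',cv2.resize(im[250:370,260:380],None,fx=5,fy=5,interpolation=0));show()
np.savez('w18.npz',p=s['tcp_pos'],q=s['orientation'])
E
```

```text
t 17.6 tcp [ 0.4208 -0.2625  0.0958] yaw 1.4939 tilt [ 0.0016 -0.001 ] F [ 0.34 -0.71  0.59] gap 0.0654
```

View pics/c18.png

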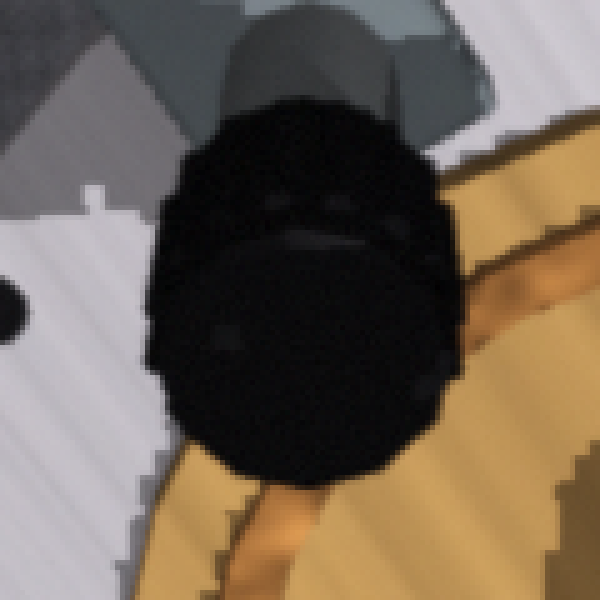

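```bash
python3 - <<'E'
from h import *
d=np.load('w18.npz');w=dict(tcp_pos=d['p'],orientation=d['q'])
print(w['tcp_pos'],atz(ray('wrist',(321.3,321.5),w),.122))
plan((.419,-.2637,.083),1.494)
E
```

```text
[ 0.42046608 -0.26208122  0.0951381 ] [ 0.41966859 -0.26340849  0.122     ]
shift [ 0.0128 -0.0013 -0.0017] rot [-0.0001  0.0017  0.0009]
```

{"method": "drive_tool", "body": {
  "moves": [
    [[0.006,-0.001,-0.001,0,0.0015,0.001,60],[0.012,-0.001,-0.001,0,0.0015,0.001,60],[0.012,-0.001,-0.001,0,0.0015,0.001,100],[0.012,-0.001,-0.001,0,0.0015,0.001,140],[0.012,-0.001,-0.001,0,0.0015,0.001,160]]
  ]
}}

```text
clock: 18.23
tcp_pos: [0.4198, -0.2636, 0.084]
orientation: [0.707, 0.027, 0.706, -0.027]
wrist_force: [-0.9, 0.5, -0.5]
finger_gap: 0.0316
```

```bash
python3 - <<'E'
from h import *
s=show();im=cams.read_camera('wrist');cv2.imwrite('pics/w19.png',im)
im=cams.read_camera('scene');cv2.imwrite('pics/sc19.png',cv2.resize(im[240:320,200:300],None,fx=7,fy=7,interpolation=3))
show();plan((.4196,-.2634,.083),1.494)
E
```

```text
t 18.23 tcp [ 0.4198 -0.2636  0.084 ] yaw 1.4937 tilt [ 0.0004 -0.0001] F [-0.87  0.55 -0.5 ] gap 0.0316
t 18.32 tcp [ 0.4198 -0.2635  0.0839] yaw 1.4938 tilt [ 0.0004 -0.0002] F [-0.38 -0.05 -0.16] gap 0.0317
shift [ 0.0009  0.0001 -0.0002] rot [-0.0002  0.0004  0.0001]
```

View pics/w19.png

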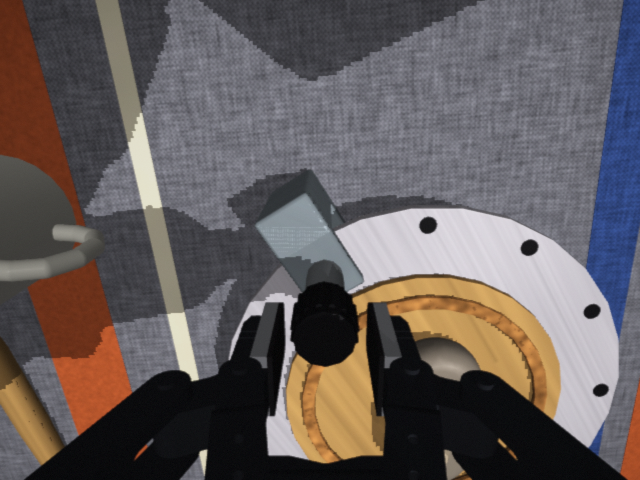

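View pics/sc19.png

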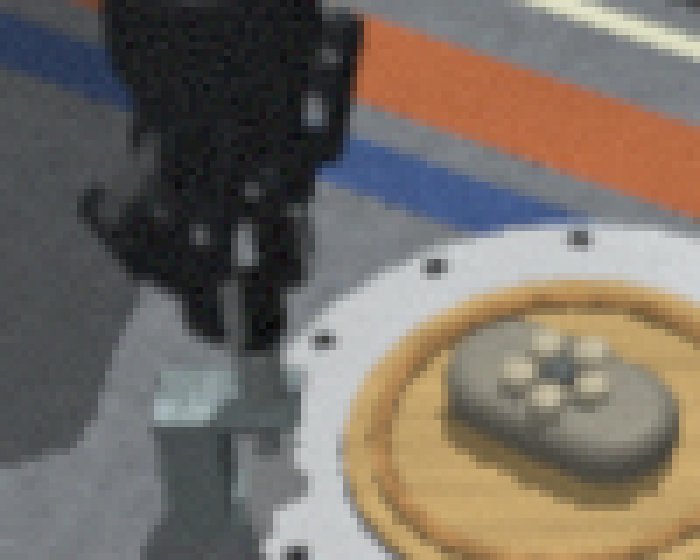

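{"method": "drive_tool", "body": {
  "moves": [
    [[0.003,0,0,0,0,0,160],[0.006,0,0,0,0,0,160],[0.006,0,0,0,0,0,175],[0.006,0,0,0,0,0,190],[0.006,0,0,0,0,0,205]]
  ],
  "squeeze": 25
}}

```text
clock: 18.95
tcp_pos: [0.4196, -0.2639, 0.0778]
orientation: [0.707, 0.027, 0.707, -0.028]
wrist_force: [-1.9, -2.1, -1.8]
finger_gap: 0.0228
```

{"method": "drive_tool", "body": {
  "moves": [
    [[0,0,0,0,0,0,230],[0,0,0,0,0,0,255],[0,0,0,0,0,0,255],[0,0,0,0,0,0,255],[0,0,0,0,0,0,255]]
  ],
  "squeeze": 60
}}

```text
clock: 19.58
tcp_pos: [0.4196, -0.2639, 0.0779]
orientation: [0.707, 0.027, 0.707, -0.028]
wrist_force: [-1.3, -1.2, 2.3]
finger_gap: 0.0219
```

```bash
python3 - <<'E'
from h import *
show();im=cams.read_camera('wrist');cv2.imwrite('pics/w20.png',im[230:430,200:450].repeat(3,0).repeat(3,1))
E
```

```text
t 19.57 tcp [ 0.4196 -0.2639  0.0779] yaw 1.4935 tilt [-0.0002 -0.0008] F [-1.33 -1.19  2.33] gap 0.0219
```

View pics/w20.png

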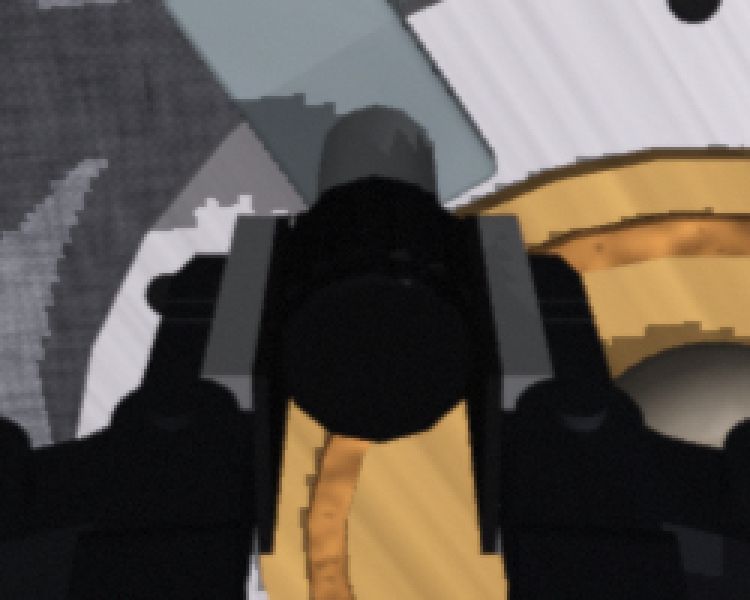

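Knob is held firmly and centred between the pads. Pulling straight up slowly.

{"method": "drive_tool", "body": {
  "moves": [
    [[-0.003,0,0,0,0,0,255],[-0.006,0,0,0,0,0,255],[-0.009,0,0,0,0,0,255],[-0.012,0,0,0,0,0,255],[-0.013,0,0,0,0,0,255]]
  ],
  "squeeze": 60
}}

```text
clock: 20.25
tcp_pos: [0.4195, -0.2638, 0.0908]
orientation: [0.706, 0.027, 0.707, -0.028]
wrist_force: [1.4, -3.6, -11.3]
finger_gap: 0.0219
```

```bash
python3 - <<'E'
from h import *
show();im=cams.read_camera('scene');cv2.imwrite('pics/sc21.png',cv2.resize(im[240:320,200:300],None,fx=7,fy=7,interpolation=3))
show()
E
```

```text
t 20.25 tcp [ 0.4195 -0.2638  0.0908] yaw 1.4935 tilt [-0.0003 -0.0006] F [  1.42  -3.64 -11.34] gap 0.0219
t 20.3 tcp [ 0.4195 -0.2638  0.0909] yaw 1.4935 tilt [-0.0004 -0.0006] F [ 1.56 -2.8  -9.54] gap 0.022
```

View pics/sc21.png

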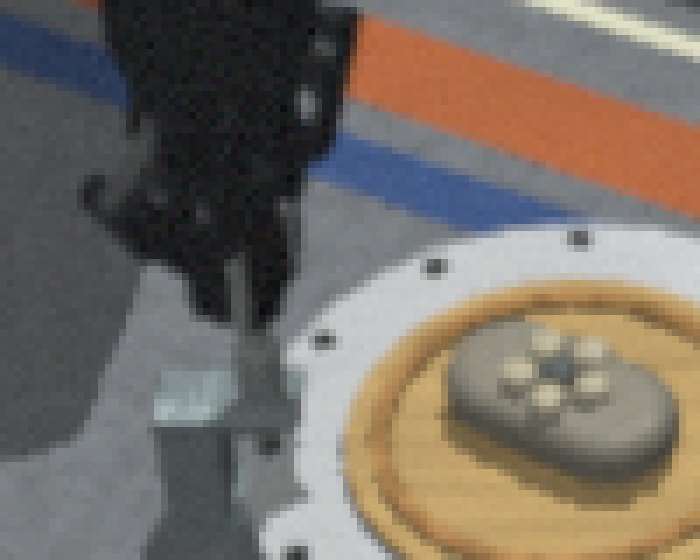

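The knob follows: the load is about 10 N and the hole at (270,445) has become visible under the bracket. Continuing to the stop.

{"method": "drive_tool", "body": {
  "moves": [
    [[-0.001,0,0,0,0,0,255],[-0.002,0,0,0,0,0,255],[-0.003,0,0,0,0,0,255],[-0.003,0,0,0,0,0,255],[-0.003,0,0,0,0,0,255]]
  ]
}}

```text
clock: 20.92
tcp_pos: [0.4195, -0.2638, 0.0939]
orientation: [0.706, 0.027, 0.707, -0.028]
wrist_force: [1.2, -3.2, -11.1]
finger_gap: 0.0216
```

{"method": "drive_tool", "body": {
  "moves": [
    [[-0.0003,0,0,0,0,0,255],[-0.0006,0,0,0,0,0,255],[-0.0006,0,0,0,0,0,255],[-0.0006,0,0,0,0,0,255],[-0.0006,0,0,0,0,0,255]]
  ]
}}

```text
clock: 21.55
tcp_pos: [0.4195, -0.2638, 0.094]
orientation: [0.706, 0.027, 0.707, -0.027]
wrist_force: [3.2, -5.1, -14.8]
finger_gap: 0.0223
```

```bash
python3 - <<'E'
from h import *
s=show();print(s['ft_torque'])
E
```

```text
t 21.55 tcp [ 0.4195 -0.2638  0.094 ] yaw 1.4935 tilt [-0.0006 -0.0004] F [  3.22  -5.06 -14.83] gap 0.0223
[-0.91487788 -0.5388298  -0.0260547 ]
```

{"method": "drive_tool", "body": {
  "moves": [
    [[0,0,0,0,0,0,255],[-0.0005,0,0,0,0,0,255],[-0.001,0,0,0,0,0,255],[-0.001,0,0,0,0,0,255],[-0.001,0,0,0,0,0,255]]
  ],
  "squeeze": 80
}}

```text
clock: 22.18
tcp_pos: [0.4194, -0.2638, 0.0942]
orientation: [0.706, 0.027, 0.707, -0.027]
wrist_force: [3.5, -5.6, -18.9]
finger_gap: 0.0212
```

```bash
python3 - <<'E'
from h import *
show()
for c in('scene','side','wrist'):
    cv2.imwrite(f'pics/{c}22.png',cams.read_camera(c))
show()
im=cv2.imread('pics/scene22.png');cv2.imwrite('pics/c22.png',cv2.resize(im[240:320,200:300],None,fx=7,fy=7,interpolation=3))
E
```

```text
t 22.18 tcp [ 0.4194 -0.2638  0.0942] yaw 1.4935 tilt [-0.001  0.   ] F [  3.48  -5.61 -18.94] gap 0.0212
t 22.32 tcp [ 0.4194 -0.2638  0.0942] yaw 1.4935 tilt [-0.001  0.   ] F [  4.38  -5.24 -19.3 ] gap 0.0211
```

View pics/c22.png

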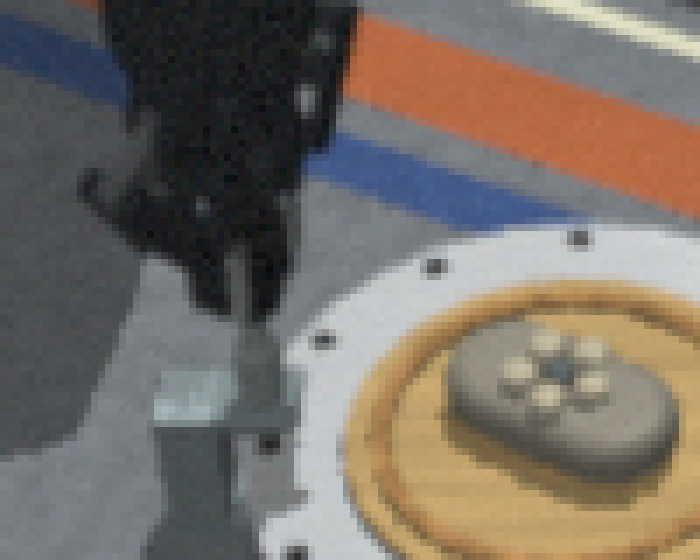

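View pics/wrist22.png

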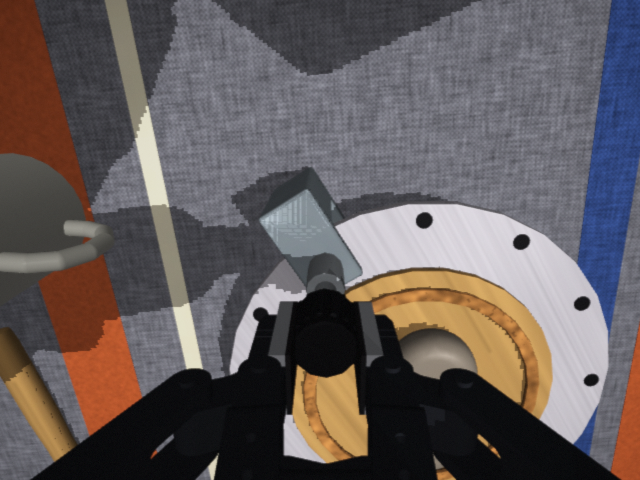

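View pics/side22.png

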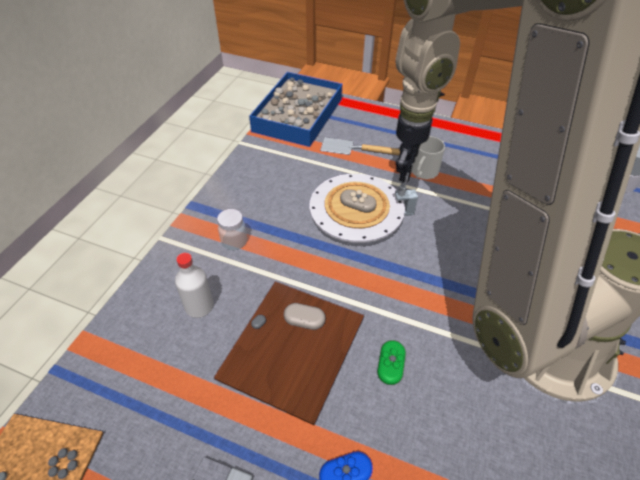

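The knob is up against its stop: the hand rose 16 mm, the load is 19 N, and the pin is clear with the hole visible at (270,445). The knob has not slipped in the hand. The stone is flat in the ring and the bystanders are where they were.

```bash
python3 - <<'E'
from h import *
print(env.hand_in());show()
E
```

```text
the job is handed in; nothing more can be done
None
the job is handed in; nothing more can be done
```

The flower stone is on the turntable, and the job was handed in at about 22.3 s with the plunger held fully up. I squeezed the stone with 20 N, carried it level and lowered it to a measured touchdown. It then lay flat, flower up, centred inside the cork ring.

I gripped the knob with 60 N, raised to 80 N, and pulled it straight up until the hand had risen 16 mm. At that point the wrist load stepped up from about 11 N to 19 N, so it is on its stop.

**Last checks:** the index hole shows under the bracket, the knob had not slipped in the hand, and the stone was unmoved. The plain stone, small stone, bottle, jar, mug and spatula stood where they were; the brush was barely in view at the end, but the arm never went near it.

**What disagreed:**
- The fingertips stood about 20 to 30 mm behind the TCP with the fingers partly open, more than the 13 mm the text gives. I set the grasp heights from the camera images and the force reading instead.
- The fixed cameras put things about 3 to 4 mm off in y compared with the wrist camera. I used the wrist camera for the stone and knob.
- A side load of about 5 to 7 N remains on the knob.

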